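# Gather the tray sealer's spacers for the wash, fishing the dropped ones out of the gap

### The job

Send the tray sealer's loose white spacers to the wash: up to two lie on its bed, the others have dropped into the narrow gap beside the service duct. Take the bent hook from its fork, fish every dropped spacer out by its lifting loop (the gripper itself stays out of the gap), and put these and the ones from the bed in the wash basket where it stands on the bench. Then hang the hook back in its fork, and lift the loaded basket by its handle, without tipping it, onto the drain tray so that it stands flat inside the rim; leave everything else where it is.

Things in the scene. Friction and masses are not known exactly. Their poses are not given: they have to be found in the camera images.
- sealer: Tray sealer (+y) and steel service duct (-y), fixed, a gap between them. Origin: middle of the gap, on the bench; x along the gap, z up. Gap 56 mm wide (y), 350 mm long (x), open above; both sides' tops are at z = 125 mm; ends closed only by kerbs 14 mm high. Duct y -28 to -88, x +-200 mm. Press head at the far left corner (x > 45, y > 285), up to z = 370.
- fork (a point): Fork bracket on the duct's -y face, where the hook hangs; axes as the sealer's. Two prongs 8 mm wide, top at z = 150 mm, 15 mm slot between, open to -y. This point: where the hook's shaft hangs in the slot, level with the prongs' top. Slot's back 28 mm to +y, prong ends 32 mm to -y, each with a lip 5 mm high: lift the hook 8 mm or more, then draw it out to -y.
- hook: Bent rod, 160 g, hanging upright in the fork, toe roughly to the sealer's +x. Origin on the shaft's axis at toe level; z up the shaft, x along the toe. Shaft and toe 8 mm thick. Toe centreline z = 0 from x = 0 to 36, then up to x = 40, z = 10 mm (tip's top z = 14). Collar 36 x 36 mm, z = 122 to 128 (rests on the prongs); above it the blue grip, 22 x 22 mm, z = 128 to 195 mm.
- hook_collar (a point): Centre of the underside of the hook's collar (hook frame 0, 0, 122 mm).
- spacer1: White plastic tray spacer 80 x 38 x 14 mm (x, y, z), about 65 g. Origin: centre of its underside, x along it, z up. A lifting loop of 8 mm steel rod stands on its middle, across its length (in its y-z plane): clear opening 21 mm wide, from z = 14 to 46 mm, top at 54 mm, upper corners sloped so that it centres on a hook. Starts upright on the gap's floor, or is absent.
- spacer2: White plastic tray spacer 80 x 38 x 14 mm (x, y, z), about 65 g. Origin: centre of its underside, x along it, z up. A lifting loop of 8 mm steel rod stands on its middle, across its length (in its y-z plane): clear opening 21 mm wide, from z = 14 to 46 mm, top at 54 mm, upper corners sloped so that it centres on a hook. Starts upright on the gap's floor, or is absent.
- spacer3: White plastic tray spacer 80 x 38 x 14 mm (x, y, z), about 65 g. Origin: centre of its underside, x along it, z up. A lifting loop of 8 mm steel rod stands on its middle, across its length (in its y-z plane): clear opening 21 mm wide, from z = 14 to 46 mm, top at 54 mm, upper corners sloped so that it centres on a hook. Starts upright on the gap's floor, or is absent.
- spacer4: White plastic tray spacer 80 x 38 x 14 mm (x, y, z), about 65 g. Origin: centre of its underside, x along it, z up. A lifting loop of 8 mm steel rod stands on its middle, across its length (in its y-z plane): clear opening 21 mm wide, from z = 14 to 46 mm, top at 54 mm, upper corners sloped so that it centres on a hook. Starts on the sealer's bed, across it, or is absent.
- spacer5: White plastic tray spacer 80 x 38 x 14 mm (x, y, z), about 65 g. Origin: centre of its underside, x along it, z up. A lifting loop of 8 mm steel rod stands on its middle, across its length (in its y-z plane): clear opening 21 mm wide, from z = 14 to 46 mm, top at 54 mm, upper corners sloped so that it centres on a hook. Starts on the sealer's bed, across it, or is absent.
- basket: Stainless wash basket 280 x 220 mm (x, y), empty, 0.42 kg; walls 3 mm thick, 55 mm high, floor 3 mm. Origin: centre of its underside, x along its length, z up. A fixed arch handle of 8 mm rod runs along its length over y = 0, from the end walls to a level part at z = 115 mm; in its middle a black grip 100 mm long (x), 14 mm thick (y), z = 104 to 126 mm.
- drain_tray: Stainless drain tray fixed to the bench, 350 x 290 mm (x, y), floor 4 mm thick, rim 4 mm thick and 14 mm high. Origin: centre of its underside, x along its length, z up. Tray and basket stand side by side right of the duct; either may be the nearer to it.
- packed_tray: Clear tray with two patties, 190 x 137 x 45 mm, standing on the sealer's bed (which is at 125 mm). Bystander.
- empty_trays: Nest of empty clear trays, 190 x 137 x 50 mm. Bystander.
- sanitiser: White bottle, 68 mm thick, 190 mm tall. Bystander.
- probe: Probe thermometer lying on top of the service duct, 160 mm long, 14 mm high. Bystander.

How it is judged (in metres and radians):
On the way, in this order (a step that is already met when the one before it is completed fails the run):
1. A spacer from the gap hangs on the hook, lifted well up off the gap's floor (((height (world z) of spacer1 above 0.1 m and contact force between hook and spacer1 above 0.15 N) or (height (world z) of spacer2 above 0.1 m and contact force between hook and spacer2 above 0.15 N) or (height (world z) of spacer3 above 0.1 m and contact force between hook and spacer3 above 0.15 N))), for 0.1 s.
2. All the spacers lie in the wash basket, which still stands on the bench and not on the drain tray (x of spacer1 in the frame of basket between -0.13 and 0.13 m and y of spacer1 in the frame of basket between -0.1 and 0.1 m and z of spacer1 in the frame of basket between -0.01 and 0.045 m and x of spacer2 in the frame of basket between -0.13 and 0.13 m and y of spacer2 in the frame of basket between -0.1 and 0.1 m and z of spacer2 in the frame of basket between -0.01 and 0.045 m and x of spacer3 in the frame of basket between -0.13 and 0.13 m and y of spacer3 in the frame of basket between -0.1 and 0.1 m and z of spacer3 in the frame of basket between -0.01 and 0.045 m and x of spacer4 in the frame of basket between -0.13 and 0.13 m and y of spacer4 in the frame of basket between -0.1 and 0.1 m and z of spacer4 in the frame of basket between -0.01 and 0.045 m and x of spacer5 in the frame of basket between -0.13 and 0.13 m and y of spacer5 in the frame of basket between -0.1 and 0.1 m and z of spacer5 in the frame of basket between -0.01 and 0.045 m and height (world z) of basket below 0.003 m), for 0.2 s.
At the end, for the whole second after the job is handed in: Every spacer lies in the basket; the basket stands flat inside the drain tray's rim (within 45 mm of its middle in x and y, tilt < 0.06 rad); the hook hangs in its fork (collar within 20 mm sideways and 8 mm in height of the fork point, tilt < 0.2 rad); all at rest (x of spacer1 in the frame of basket between -0.13 and 0.13 m and y of spacer1 in the frame of basket between -0.1 and 0.1 m and z of spacer1 in the frame of basket between -0.01 and 0.045 m and x of spacer2 in the frame of basket between -0.13 and 0.13 m and y of spacer2 in the frame of basket between -0.1 and 0.1 m and z of spacer2 in the frame of basket between -0.01 and 0.045 m and x of spacer3 in the frame of basket between -0.13 and 0.13 m and y of spacer3 in the frame of basket between -0.1 and 0.1 m and z of spacer3 in the frame of basket between -0.01 and 0.045 m and x of spacer4 in the frame of basket between -0.13 and 0.13 m and y of spacer4 in the frame of basket between -0.1 and 0.1 m and z of spacer4 in the frame of basket between -0.01 and 0.045 m and x of spacer5 in the frame of basket between -0.13 and 0.13 m and y of spacer5 in the frame of basket between -0.1 and 0.1 m and z of spacer5 in the frame of basket between -0.01 and 0.045 m and horizontal distance between hook_collar and fork below 0.02 m and z of hook_collar in the frame of fork between -0.008 and 0.008 m and angle between hook's own z axis and vertical below 0.2 rad and x of basket in the frame of drain_tray between -0.045 and 0.045 m and y of basket in the frame of drain_tray between -0.045 and 0.045 m and z of basket in the frame of drain_tray between 0 and 0.01 m and angle between basket's own z axis and vertical below 0.06 rad and linear speed of each of spacer1, spacer2, spacer3, spacer4, spacer5, basket, hook below 0.03 m/s); the robot touches nothing.
It fails at once if The gripper itself reaches down into the gap beside the sealer (x of the grasp point in the frame of sealer between -0.175 and 0.175 m and y of the grasp point in the frame of sealer between -0.028 and 0.028 m and z of the grasp point in the frame of sealer below 0.135 m).
It fails at once if A spacer is touched by the fingers while it lies in the gap ((x of spacer1 in the frame of sealer between -0.175 and 0.175 m and y of spacer1 in the frame of sealer between -0.028 and 0.028 m and height (world z) of spacer1 below 0.09 m and contact force between the fingers and spacer1 above 0.5 N) or (x of spacer2 in the frame of sealer between -0.175 and 0.175 m and y of spacer2 in the frame of sealer between -0.028 and 0.028 m and height (world z) of spacer2 below 0.09 m and contact force between the fingers and spacer2 above 0.5 N) or (x of spacer3 in the frame of sealer between -0.175 and 0.175 m and y of spacer3 in the frame of sealer between -0.028 and 0.028 m and height (world z) of spacer3 below 0.09 m and contact force between the fingers and spacer3 above 0.5 N) or (x of spacer4 in the frame of sealer between -0.175 and 0.175 m and y of spacer4 in the frame of sealer between -0.028 and 0.028 m and height (world z) of spacer4 below 0.09 m and contact force between the fingers and spacer4 above 0.5 N) or (x of spacer5 in the frame of sealer between -0.175 and 0.175 m and y of spacer5 in the frame of sealer between -0.028 and 0.028 m and height (world z) of spacer5 below 0.09 m and contact force between the fingers and spacer5 above 0.5 N)).
It fails at once if The wash basket is tipped by more than 35 degrees (angle between basket's own z axis and vertical above 0.61 rad).
It fails at once if A bystander is moved by more than 30 mm (distance of any of packed_tray, empty_trays, sanitiser, probe from where it was at the start of the episode above 0.03 m).
Of spacer1, spacer2, spacer3, spacer4, spacer5 only 3 to 5 are there at a start; the rules pass over those that are not, and their reading is None.
At some moment in a run one of spacer1, spacer2, spacer3 may be knocked a few centimetres aside while the robot is not near it.
It also fails if it takes over 210 s, if anything falls off the work surface, if the arm or the gripper's body presses on something with over 40 N, if the wrist force passes 120 N, or if a joint passes its speed limit or range.

### The arm

A 6-joint arm with a two-finger parallel gripper is mounted at the origin on the work surface. World frame = base frame: x ahead of the robot, y to its left, z up, the work surface at z = 0. Lengths are in mm, angles in rad, forces in N, time in s.
With the tool pointing down it reaches from about 400 to 925 mm from the base axis. Payload 12.5 kg.
Tool frame: the origin (TCP) lies at the very end of the fingers, on their centre line; the grasp point (between the pads) lies 19 mm behind it; z points along the fingers, y is the line along which they close (so a half turn about z gives the same grasp; the last joint's range is limited). The gripper opens to 95 mm and grips with 3 to 60 N. Pads are 20 mm wide; open, the fingers measure 119 mm over their backs; the gripper's body (75 mm by 180 mm) begins 59 mm behind the grasp point.
Start: joints at [1.175, 0.491, 1.559, -0, 1.092, -0.106], TCP at [178.583, 598.961, 214.661] pointing down, gripper open.
Joint ranges: [-3.1, 3.1], [-0.84, 2.19], [0.05, 2.79], [-1.13, 4.28], [0.06, 2.93], [-2.69, 2.69]. Speed limits (rad/s): [2.22, 2.22, 2.79, 3.14, 3.14, 3.14].

### API

Orientations are given as [roll, pitch, yaw] about the fixed x, y, z axes, in that order (R = Rz(yaw) Ry(pitch) Rx(roll)).
In Python, from cell import env, ticket, read_camera, camera_info gives the robot as it stands (env), with the cameras as plain functions and the job (ticket).
- The arm moves only by the shell command python3 steer.py 'ROWS'. ROWS is a JSON list of rows, 1 to 5 of them, each of 5 numbers: dx, dy, dz in mm, then a turn about the tool's z in rad, then the opening from 0.0 (shut) to 1.0 (fully open); each row is the pose to reach, as a shift and turn from the pose commanded when the command began, along the tool's axes at that moment; what a row does not reach only later rows make up. A row lasts 1/12 s, in which the tool goes at most 41.7 mm and 0.125 rad, less where a joint would pass 70% of its speed; a pose out of reach is approached as far as the arm can. The fingers move at their own pace and stop on an object; the grip force is fixed at half the most. Time passes only in rows, so rows that do not move let the fingers close. It prints the time, the measured TCP pose, the force, the opening and the grip force at its end.
- env.state(): the state, without advancing time (a new reading comes with each control period).
- read_camera(name): name is "scene" or "top"; returns (picture, depth): 400x640x3 uint8, red, green, blue; 400x640 float32, mm along the optical axis (not along the pixel's ray), 0 where there is no reading.
- camera_info(name): a dict with "vertical_fov" (degrees; the focal length in pixels is half the picture's height over the tangent of half this angle, whatever the lens; pixels are square), "cx", "cy" (the principal point, pixels), "dist_coeffs" ([k1, k2, p1, p2, k3] as OpenCV has them; the pictures are not rectified), "origin" and "attitude" of the camera in the world. Camera axes: x right, y down, z forward; pixel columns grow to the right and rows downward; lengths in mm; the calibration is good to about 2 mm. A picture is of the moment at which its call begins. camera_info takes no time and is no camera call.
- ticket.job_done(): hands the job in; it is judged then, once.
The state is a dict: "t": time; "joints": joint angles; "qvel": joint speeds; "tau": joint torques, N m; "eef_pos": TCP position; "tcp_rot": TCP orientation; "ft_force": force on the tool from outside, world axes, zero at the start; "moment": the same for the moment, N m; "opening": opening from 0.0 (shut) to 1.0 (fully open); "grip_force": force on a finger pad.
Only numpy, scipy, OpenCV 4.12 (cv2) and the standard library are available. Lean on these libraries where they do the work, as an engineer would, in place of code of your own. Each camera call takes 0.05 s, during which the arm holds its last target. There are 200 camera calls.

## Working session

There is one attempt and no reset: what is moved stays moved. The work goes in short steps, Python scripts to look and compute and a shell command to move; the robot and the scene stay as the last step left them, time stands still between calls to the robot, and variables do not carry over. Pictures are saved under pics/ and viewed, at most 17 in all, crops included, and the job is handed in when it is done.

```bash
ls; mkdir -p pics
cat > h.py <<'E'
import numpy as np, cv2
from cell import env, ticket, read_camera, camera_info
from scipy.spatial.transform import Rotation as R
def cam(n):
    i=camera_info(n); f=200/np.tan(np.radians(i["vertical_fov"])/2)
    K=np.array([[f,0,i["cx"]],[0,f,i["cy"]],[0,0,1]]); d=np.array(i["dist_coeffs"],float)
    return K,d,np.array(i["origin"],float),i["attitude"]
def rot(a):
    a=np.array(a,float); return a if a.shape==(3,3) else R.from_euler('xyz',a).as_matrix()
def rays(n,px):
    K,d,o,a=cam(n); p=cv2.undistortPoints(np.array(px,float).reshape(-1,1,2),K,d).reshape(-1,2)
    return o,np.c_[p,np.ones(len(p))]@rot(a).T
def plane(n,px,z):
    o,r=rays(n,px); return o+r*((z-o[2])/r[:,2])[:,None]
def cloud(n,dep):
    v,u=np.mgrid[:400,:640]; o,r=rays(n,np.c_[u.ravel(),v.ravel()])
    return (o+r*dep.reshape(-1,1)).reshape(400,640,3)
def snap(n,name=None):
    p,d=read_camera(n)
    if name: cv2.imwrite("pics/"+name,p[:,:,::-1])
    np.savez("last_"+n,p=p,d=d); return p,d
E
python3 - <<'E'
from h import *
for n in("scene","top"):
    snap(n,n+"0.png"); print(camera_info(n))
print(env.state())
E
```

```text
cell.py
pics
steer.py
{'vertical_fov': 48.30852121983486, 'cx': 314.5564549580112, 'cy': 202.14838867162203, 'dist_coeffs': array([-0.11392708,  0.        ,  0.        ,  0.        ,  0.        ]), 'origin': array([1107.20610792, -516.46617256, 1198.15884415]), 'attitude': array([-2.54038366, -0.00921281,  0.76682938])}
{'vertical_fov': 43.8344048940894, 'cx': 315.36465546130756, 'cy': 197.12072949648257, 'dist_coeffs': array([0.03773662, 0.        , 0.        , 0.        , 0.        ]), 'origin': array([ 455.75975031,   42.99352926, 1504.57778837]), 'attitude': array([-3.03834352e+00,  1.61818010e-04, -1.57047557e+00])}
{'t': 0.1, 'joints': array([ 1.17538455e+00,  4.91489768e-01,  1.55938237e+00,  3.92003199e-06,
        1.09167816e+00, -1.05625239e-01]), 'qvel': array([ 1.33346843e-03, -1.12701617e-03, -1.56608049e-03,  6.87902265e-04,
        9.48684815e-04, -4.29778150e-05]), 'tau': array([ 2.25418211e-03, -6.13623691e+01, -2.58606899e+01,  6.93333428e-02,
        4.69806301e-02, -6.83991470e-05]), 'eef_pos': array([178.50497035, 598.75174078, 214.1282034 ]), 'tcp_rot': array([-3.14064072e+00, -1.04420590e-04,  2.85180426e+00]), 'ft_force': array([ 0.54170018, -0.05638404, -0.3122459 ]), 'moment': array([-0.00045716,  0.01608752, -0.01026888]), 'grip_force': 0.0, 'opening': 0.9993039490698316}
```

View pics/scene0.png

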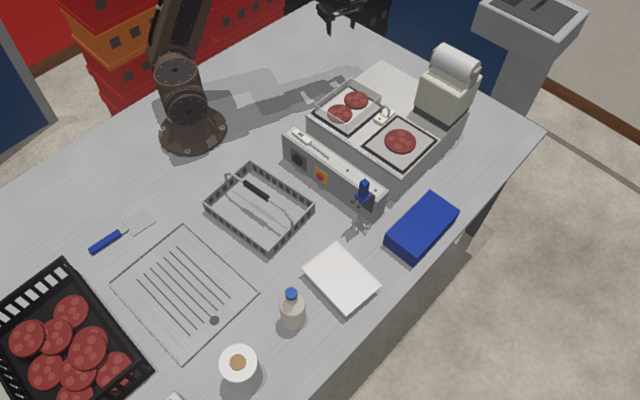

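View pics/top0.png

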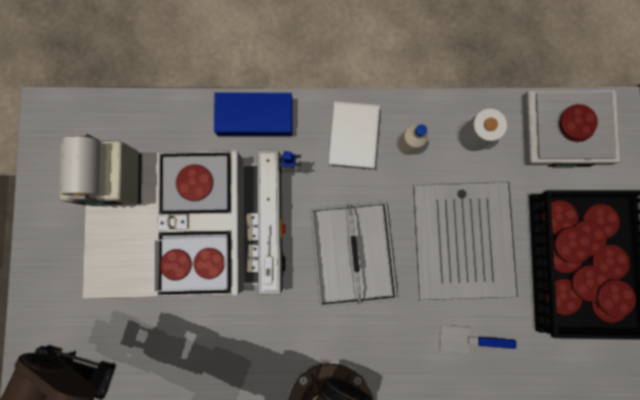

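Run:
```python
from h import *
a=np.load("last_top.npz"); p=a['p']; d=a['d']; X=cloud("top",d); np.save("Xtop.npy",X)
c=p[140:305,140:320]; c=cv2.resize(c,None,fx=3.6,fy=3.6,interpolation=cv2.INTER_CUBIC)
cv2.imwrite("pics/gap.png",c[:,:,::-1])
b=np.load("last_scene.npz"); c=cv2.resize(b['p'][90:230,270:410],None,fx=4,fy=4,interpolation=cv2.INTER_CUBIC)
cv2.imwrite("pics/gapscene.png",c[:,:,::-1])
# depth profile across gap
for r in range(150,302,10):
    print(r,[int(z) for z in X[r,232:290:2,2]])
print(X[220,268],X[170,268],X[280,268])
```

```text
150 [-1, 124, 131, 0, -2, -3, 0, -4, 8, -4, 0, -3, -1, -3, 2, -2, 0, 0, -2, 0, 3, 0, 126, -2, -3, -2, -4, 0, 0]
160 [125, 122, 126, 107, 71, 32, -1, 0, -1, 0, 0, 3, -1, 120, 129, 130, 125, 118, 124, 124, 123, 128, 123, 145, 111, 149, 204, 208, 213]
170 [130, 123, 122, 103, 67, 27, 5, 0, 1, 0, 0, 0, 0, 1504, 128, 124, 123, 123, 126, 121, 121, 128, 121, 137, 113, 1, 0, -3, 1]
180 [125, 124, 124, 105, 71, 23, 2, 0, -3, -1, 1504, 4, 3, 120, 124, 123, 124, 123, 126, 121, 131, 127, 124, 124, 64, 2, 0, -1, -3]
190 [122, 122, 125, 111, 74, 28, 5, 2, 0, 1, 0, 0, -3, 122, 127, 122, 117, 125, 129, 123, 120, 120, 125, 122, 66, 3, -1, 1, 3]
200 [121, 122, 123, 113, 69, 30, 4, 3, 2, 1, 2, 1, 0, 121, 121, 123, 125, 127, 127, 124, 128, 127, 127, 125, 79, -3, 4, -1, 1]
210 [127, 120, 120, 112, 72, 29, 8, 0, -1, -4, -5, -1, 2, 122, 124, 127, 131, 129, 126, 121, 125, 129, 124, 127, 82, -1, -3, -1, 1]
220 [127, 129, 121, 105, 76, 30, 1, 5, 16, 13, 15, 10, 20, 123, 121, 126, 126, 124, 126, 124, 127, 125, 126, 125, 85, 45, 1, -6, 3]
230 [125, 129, 122, 110, 75, 29, 2, -5, 17, 12, 16, 14, 17, 123, 125, 127
[... 377 characters left out ...]
13, 9, 120, 130, 123, 125, 135, 134, 142, 136, 127, 128, 130, 106, 82, 72, 0, 3]
270 [124, 128, 124, 111, 77, 36, -1, 0, 9, 11, 6, 16, 14, 126, 122, 123, 136, 138, 138, 141, 134, 128, 124, 124, 110, 77, 69, -5, 0]
280 [125, 122, 125, 114, 73, 36, 3, 3, 2, 0, 0, 5, 0, 120, 120, 124, 135, 138, 138, 141, 128, 120, 126, 129, 116, 33, -5, 0, -1]
290 [126, 121, 125, 114, 75, 38, 4, -2, -2, -5, 8, 0, -4, -1, 124, 126, 124, 122, 125, 130, 128, 123, 127, 127, 116, 44, -1, 0, 3]
300 [3, 1, -1, 0, -2, -7, 0, -2, 5, -2, 3, -5, -2, 0, 0, -1, 1, 0, -3, -2, 2, 0, 1, 1, 1, -2, 1, 1, -1]
[534.76063678 174.62080332 126.02243891] [674.96509932 176.02811217 126.12477768] [371.26313271 171.6690839  138.35385643]
```

View pics/gap.png

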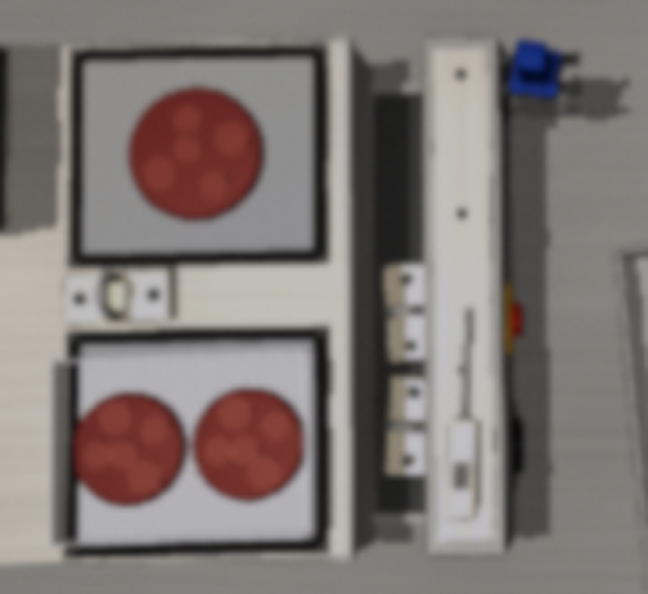

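View pics/gapscene.png

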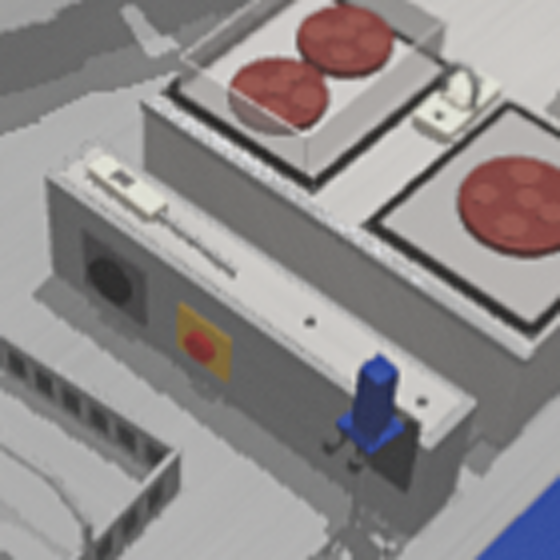

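Run:
```python
from h import *
a=np.load("last_top.npz"); p=a['p']; d=a['d']; X=np.load("Xtop.npy"); hsv=cv2.cvtColor(p,cv2.COLOR_RGB2HSV)
def rect(m,z,nm,n="top"):
    m=m.astype(np.uint8); k,l,s,c=cv2.connectedComponentsWithStats(m); i=1+np.argmax(s[1:,4])
    q=np.argwhere(l==i)[:,::-1]; w=plane(n,q,z)[:,:2].astype(np.float32)
    r=cv2.minAreaRect(w); print(nm,len(q),'c',np.round(r[0],1),'size',np.round(r[1],1),'ang',round(r[2],2)); return r
def win(r0,r1,c0,c1):
    m=np.zeros((400,640),bool); m[r0:r1,c0:c1]=1; return m
Z=X[:,:,2]
rect(win(140,305,250,283)&(Z>105)&(Z<145),125,"duct")
rect(win(140,305,228,244)&(Z>112)&(Z<140),125,"sealer strip")
rect(win(215,290,246,260)&(Z>6)&(Z<40)&(p.min(2)>110),14,"gap spacers")
w=win(140,180,276,310)
hb=w&(hsv[:,:,0]>100)&(hsv[:,:,0]<135)&(hsv[:,:,1]>130)
rect(hb,223,"blue"); rect(hb&(Z>190),223,"griptop"); print(np.median(Z[hb&(Z>190)]))
rect(win(225,285,340,370)&(p.max(2)<70),126,"baskgrip")
rect(win(195,310,305,405)&(Z>40)&(Z<70),55,"bask rim")
rect(win(205,235,150,195)&(Z>130)&(Z<150),139,"bedspacer")
m=win(205,235,150,195)&(Z>155); print('loop',X[m].mean(0),m.sum())
m=win(205,235,150,195)
for r in range(212,234,2): print(r,[int(z) for z in Z[r,154:196:2]])
print('gray gap'); 
for r in range(205,292,2): print(r, p[r,245:262].mean(1).astype(int) if 0 else p[r,244:262,0])
```

```text
duct 3145 c [532.4 171.4] size [398.6  64.6] ang 1.19
sealer strip 1496 c [530.9 271.6] size [402.1  28. ] ang 1.01
gap spacers 96 c [502.2 229.7] size [35.8 23.9] ang 0.75
blue 175 c [688.8 114.9] size [35.3 37.1] ang 83.21
griptop 83 c [695.3 116.1] size [23.8 23.5] ang 0.03
221.35673991588646
baskgrip 180 c [442.9 -66.1] size [96.5 15. ] ang 5.6
bask rim 367 c [ 447.9 -125.6] size [282.1 103.4] ang 5.49
bedspacer 373 c [527.7 432.8] size [38.5 87.2] ang 2.86
loop [519.9335296  396.44545759 305.14305717] 50
212 [123, 127, 125, 120, 126, 129, 128, 128, 132, 130, 131, 127, 132, 131, 133, 128, 132, 129, 128, 127, 128]
214 [124, 126, 124, 130, 1504, 125, 120, 124, 123, 124, 130, 125, 119, 120, 127, 126, 123, 128, 122, 126, 117]
216 [121, 116, 121, 136, 137, 138, 136, 171, 169, 142, 138, 133, 137, 140, 141, 145, 139, 130, 120, 119, 126]
218 [121, 122, 136, 139, 138, 140, 133, 174, 153, 142, 139, 139, 137, 137, 139, 133, 145, 126, 124, 124, 127]
220 [125, 125, 139, 132, 135, 143, 140, 178, 137, 143, 136, 139, 137, 139, 142, 1504, 135, 125, 123, 123, 127]
222 [124, 123, 138, 140, 144, 141
[... 3368 characters left out ...]
75 [ 43  36  32  31  32  33  32  32  35  43  52  57  61  80 115 146 162 174]
277 [ 45  36  31  32  31  33  32  33  35  43  53  58  62  79 114 147 162 173]
279 [ 45  37  32  32  32  33  33  33  36  44  54  58  63  80 113 146 162 173]
281 [ 49  43  40  39  38  40  40  43  49  59  67  72  75  87 117 147 162 173]
283 [ 74  75  76  75  75  75  77  83 102 124 134 137 136 133 138 152 162 172]
285 [ 73  79  81  80  80  81  80  84  95 109 123 134 136 134 139 155 163 173]
287 [ 66  74  77  77  77  76  76  76  77  83 101 120 126 126 135 154 165 175]
289 [ 80  87  85  82  81  82  82  81  82  88 102 119 125 125 134 154 166 176]
291 [119 123 122 120 120 120 120 120 120 120 124 127 128 125 134 152 162 164]
```

```bash
cat >> h.py <<'E'
O=np.array([531.5,229.5]); YS=0.019
def c2(a): return np.array([[np.cos(a),-np.sin(a)],[np.sin(a),np.cos(a)]])
def go(x,y,z,yaw):
    s=env.state(); e=s["eef_pos"]; w=s["tcp_rot"][2]; t=-((yaw-w+np.pi)%(2*np.pi)-np.pi)
    r=R.from_euler('xyz',s["tcp_rot"]).as_matrix().T@(np.array([x,y,z])-e)
    print("go",np.round(r,1),"turn",round(t,3),"j6",round(s["joints"][5],2))
E
python3 - <<'E'
from h import *
go(695.3,116.1,300,np.pi+YS)
X=np.load("Xtop.npy");p=np.load("last_top.npz")['p']
# spacers in gap
for r in (212.7,240.2,244.2,271.8): print(plane("top",[[252,r]],14).round(1))
for z in (54,14): print(z,plane("top",[[255,225.5],[255,257.8],[168,222]],z if z>14 else 14).round(1))
print('bedloop',plane("top",[[168,222]],179).round(1))
print('rim lines',plane("top",[[315,208],[386,204],[395,297],[322,303]],55).round(1))
print('tray',plane("top",[[414,183.5],[510,181],[516,297],[419,300]],14).round(1))
E
python3 steer.py '[[0,0,-80,0,0.6],[0,0,-80,0,0.6]]'
```

```text
go [-633.2 -314.9  -85.6] turn -0.309 j6 -0.11
[[563.1 233.6  14. ]]
[[480.9 232.4  14. ]]
[[469.  232.2  14. ]]
[[387.6 231.   14. ]]
54 [[522.9 219.2  54. ]
 [429.5 217.9  54. ]
 [533.2 471.9  54. ]]
14 [[524.7 224.   14. ]
 [428.7 222.7  14. ]
 [535.3 483.8  14. ]]
bedloop [[526.5 435.  179. ]]
rim lines [[ 574.    44.3   55. ]
 [ 585.8 -163.4   55. ]
 [ 318.3 -185.    55. ]
 [ 301.1   24.2   55. ]]
tray [[ 651.6 -254.4   14. ]
 [ 659.1 -542.    14. ]
 [ 316.  -544.9   14. ]
 [ 306.  -261.7   14. ]]
t: 0.27
eef_pos: [178.3, 598.2, 293.9]
tcp_rot: [-3.137, -0.001, 2.852]
ft_force: [0.3, 1.2, 0.7]
opening: 0.913
grip_force: 0.0
```

```bash
python3 steer.py '[[-120,-60,0,-0.1,0.6],[-220,-110,0,-0.2,0.6],[-220,-110,0,-0.3,0.6],[-220,-110,0,-0.309,0.6],[-220,-110,0,-0.309,0.6]]' >/dev/null
python3 - <<'E'
from h import *
go(695.3,116.1,300,np.pi+YS)
print('Aleft',plane("top",[[246.3,220],[246.4,233],[246.9,250],[246.2,265]],14).round(1))
E
```

```text
go [-356.8 -346.2   -5.5] turn 0.002 j6 -0.77
Aleft [[541.2 250.3  14. ]
 [502.3 249.4  14. ]
 [451.8 247.2  14. ]
 [407.6 248.5  14. ]]
```

```bash
python3 steer.py '[[-200,-200,0,0,0.6],[-200,-200,0,0,0.6],[-200,-200,0,0,0.6],[-200,-200,0,0,0.6],[-200,-200,0,0,0.6]]' >/dev/null
python3 steer.py '[[-120,-120,0,0,0.6],[-156.8,-146.2,0,0,0.6],[-156.8,-146.2,0,0,0.6],[-156.8,-146.2,0,0,0.6],[-156.8,-146.2,0,0,0.6]]'
python3 - <<'E'
from h import *
go(695.3,116.1,174,np.pi+YS)
E
```

```text
t: 1.52
eef_pos: [636.8, 171.1, 294.3]
tcp_rot: [3.142, -0.001, -3.123]
ft_force: [0.2, 0.1, -0.2]
opening: 0.601
grip_force: 0.0
go [-57.5 -56.1 120.3] turn 0.0 j6 -1.43
```

```bash
python3 steer.py '[[-40,-40,0,0,0.6],[-57.5,-56.1,0,0,0.6],[-57.5,-56.1,0,0,0.6],[-57.5,-56.1,0,0,0.6]]' >/dev/null
python3 steer.py '[[0,0,30,0,0.6],[0,0,60,0,0.6],[0,0,90,0,0.6],[0,0,120,0,0.6],[0,0,120,0,0.6]]'
python3 - <<'E'
from h import *
go(695.3,116.1,174,np.pi+YS)
E
```

```text
t: 2.27
eef_pos: [691.0, 118.9, 168.9]
tcp_rot: [-3.141, -0.009, -3.121]
ft_force: [-0.1, -0.2, -1.0]
opening: 0.6
grip_force: 0.0
go [-4.2 -2.9 -5.1] turn 0.001 j6 -1.52
```

```bash
python3 steer.py '[[0,0,0,0,0.6],[0,0,0,0,0.6],[0,0,0,0,0.6]]'
python3 - <<'E'
from h import *
go(695.3,116.1,174,np.pi+YS)
E
```

```text
t: 2.52
eef_pos: [694.9, 118.4, 177.2]
tcp_rot: [3.141, 0.003, -3.122]
ft_force: [-0.7, -0.8, 0.1]
opening: 0.601
grip_force: 0.0
go [-0.4 -2.3  3.2] turn 0.001 j6 -1.52
```

Good; close and lift.

```bash
python3 steer.py '[[0,-2.3,3,0,0.6],[0,-2.3,3,0,0.1],[0,-2.3,3,0,0.1],[0,-2.3,3,0,0],[0,-2.3,3,0,0]]'; python3 steer.py '[[0,0,0,0,0],[0,0,0,0,0],[0,0,0,0,0]]'
python3 steer.py '[[0,0,-5,0,0],[0,0,-10,0,0],[0,0,-15,0,0],[0,0,-15,0,0],[0,0,-15,0,0]]'
python3 - <<'E'
from h import *
go(695.3,116.1,174,np.pi+YS)
snap("scene"); p,d=snap("top"); X=cloud("top",d); w=X[140:190,270:315]; m=w[:,:,2]>190
b=np.load("last_scene.npz"); c=cv2.resize(b['p'][110:250,310:420],None,fx=4,fy=4,interpolation=cv2.INTER_CUBIC)
cv2.imwrite("pics/hook1.png",c[:,:,::-1])
E
```

```text
t: 2.93
eef_pos: [694.3, 115.5, 171.9]
tcp_rot: [3.141, 0.0, -3.123]
ft_force: [0.8, 0.5, 0.4]
opening: 0.376
grip_force: 0.0
t: 3.18
eef_pos: [694.2, 115.6, 171.6]
tcp_rot: [3.141, -0.0, -3.122]
ft_force: [0.3, 0.6, 0.3]
opening: 0.234
grip_force: 29.4
t: 3.6
eef_pos: [694.4, 115.5, 187.2]
tcp_rot: [3.142, 0.001, -3.122]
ft_force: [0.0, 0.3, -1.2]
opening: 0.238
grip_force: 29.4
go [-0.9  0.5 13.2] turn 0.0 j6 -1.52
```

View pics/hook1.png

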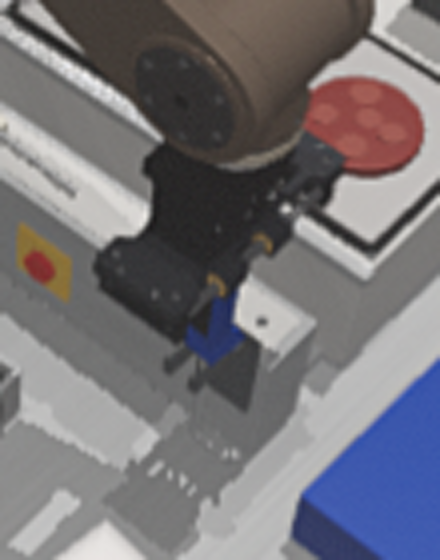

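```bash
python3 steer.py '[[0,-20,0,0,0],[0,-40,0,0,0],[0,-60,0,0,0],[0,-62,0,0,0],[0,-62,0,0,0]]'
python3 steer.py '[[0,0,-40,0,0],[0,0,-80,0,0],[0,0,-120,0,0],[0,0,-160,0,0],[0,0,-160,0,0]]';python3 steer.py '[[0,0,0,0,0],[0,0,0,0,0]]'
python3 - <<'E'
from h import *
p,d=snap("scene"); snap("top")
K,dd,o,a=cam("scene"); s=env.state(); print(s["eef_pos"],s["tcp_rot"]); 
e=s["eef_pos"]; M=rot(a)
h=np.array([e+[0,0,-143.6],e+[40,0,-133.6],e+[0,0,-18]])
q,_=cv2.projectPoints(h,cv2.Rodrigues(M.T)[0],-M.T@o,K,dd); q=q[:,0]; print(q)
u,v=q[0].astype(int); u0=u-60;v0=v-70
c=cv2.resize(p[max(v0,0):v0+110,u0:u0+130],None,fx=5,fy=5,interpolation=cv2.INTER_CUBIC); cv2.imwrite("pics/hook2.png",c[:,:,::-1]); print(u0,v0)
E
```

```text
t: 4.12
eef_pos: [695.4, 52.5, 186.4]
tcp_rot: [3.141, -0.0, -3.124]
ft_force: [0.0, 0.1, -2.0]
opening: 0.238
grip_force: 29.4
t: 4.53
eef_pos: [696.8, 54.7, 355.7]
tcp_rot: [-3.141, 0.012, -3.121]
ft_force: [1.0, -0.4, -0.1]
opening: 0.237
grip_force: 29.4
t: 4.7
eef_pos: [695.0, 54.3, 345.5]
tcp_rot: [3.141, -0.001, -3.122]
ft_force: [0.7, 0.2, -2.0]
opening: 0.236
grip_force: 29.4
[695.02216357  54.0459034  344.59999437] [ 3.14130800e+00 -3.14044618e-03 -3.12194145e+00]
[[347.45388891 198.44368143]
 [358.87647711 204.85973397]
 [350.94976777 169.69073694]]
287 128
```

View pics/hook2.png

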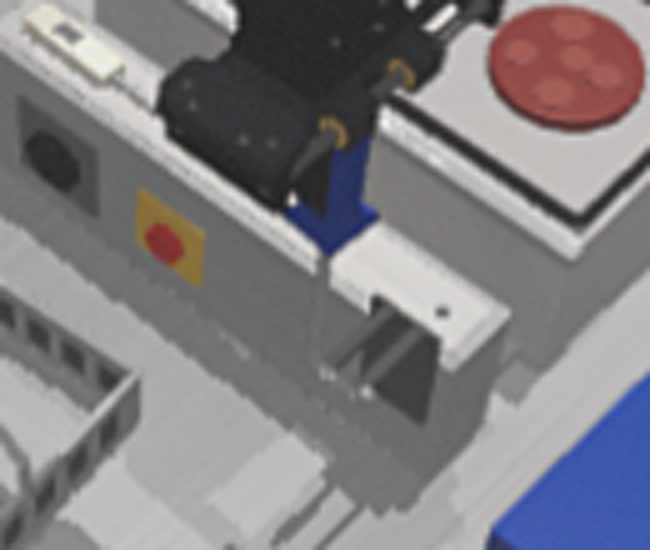

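```bash
cat >> h.py <<'E'
def hookpts():
    s=env.state(); e=s["eef_pos"]; p,d=snap("scene"); X=cloud("scene",d)
    for lo,hi in((-25,-18),(-60,-25),(-100,-60),(-134,-100),(-150,-128)):
        m=(np.hypot(X[:,:,0]-e[0],X[:,:,1]-e[1])<(60 if lo==-150 else 25))&(X[:,:,2]>e[2]+lo)&(X[:,:,2]<e[2]+hi)
        Q=X[m]-e
        if len(Q): print(lo,len(Q),np.median(Q,0).round(1),Q.min(0).round(),Q.max(0).round())
E
python3 -c "
from h import *
hookpts()"
```

```text
-25 10 [  9.2 -14.5 -19.3] [-10. -20. -21.] [ 25.   7. -18.]
-60 11 [  8.1  -5.1 -52.3] [  3.  -7. -56.] [ 11.  -3. -41.]
-100 29 [  8.2  -4.  -81.5] [   2.   -7. -100.] [ 11.  -1. -63.]
-134 20 [   8.    -4.5 -117.1] [   4.   -8. -132.] [  10.    0. -102.]
-150 53 [  24.5   -4.5 -140.1] [   5.   -9. -146.] [  50.    2. -128.]
```

```bash
python3 steer.py '[[200,150,0,0,0],[200,150,0,0,0],[200,150,0,0,0],[200,150,0,0,0],[200,150,0,0,0]]' >/dev/null;  python3 steer.py '[[20,30,0,0,0],[40,30,0,0,0],[40,30,0,0,0],[40,30,0,0,0],[40,30,0,0,0]]'
python3 - <<'E'
from h import *
p,d=snap("top")
for r in range(203,290,3): print(r, p[r,244:262,0])
go(456,231.5,169,np.pi+YS)
hookpts()
E
```

```text
t: 5.68
eef_pos: [486.4, 204.4, 346.2]
tcp_rot: [-3.141, -0.0, -3.123]
ft_force: [0.6, -0.3, -2.0]
opening: 0.238
grip_force: 29.4
203 [ 49  50  50  51  52  50  44  35  29  28  33  44  66 109 153 177 192 204]
206 [ 55  55  56  56  57  57  53  45  34  29  24  23  47 100 150 176 193 203]
209 [ 59  60  60  60  61  61  59  53  43  37  30  22  27  60 113 156 179 189]
212 [ 61  62  62  63  63  64  64  61  51  39  33  27  20  23  51 102 153 181]
215 [ 60  65  66  66  67  67  68  68  62  51  38  32  24  16  23  59 117 169]
218 [ 56  66  69  70  69  70  70  69  67  60  48  39  32  22  16  25  61 120]
221 [48 60 68 70 69 70 69 69 69 66 56 44 37 31 21 14 14 29]
224 [48 50 63 68 70 70 70 69 70 68 64 52 39 32 27 21 16 12]
227 [61 50 54 65 69 69 70 69 70 70 68 61 48 35 31 25 17 13]
230 [69 57 52 61 68 70 70 69 70 70 68 66 58 43 33 29 23 14]
233 [68 60 52 53 64 68 69 70 69 70 71 69 64 54 37 30 27 22]
236 [63 61 58 54 60 66 71 70 70 70 70 69 69 63 49 34 29 26]
239 [60 59 58 55 55 62 68 70 70 70 70 71 70 68 60 43 30 27]
242 [55 55 54 53 54 56 64 70 70 71 70 71 71 70 67 54 38 26]
245 [50 51 50 49 48 5
[... 673 characters left out ...]
 62 59 56 56 60 69 74 75 76 77]
275 [63 65 65 64 63 62 62 60 59 56 54 52 55 65 76 83 84 85]
278 [61 63 62 62 59 59 59 57 56 53 50 49 49 54 68 81 87 87]
281 [60 58 58 58 55 55 53 52 49 49 46 44 44 45 54 68 77 79]
284 [57 57 55 55 54 51 51 50 47 47 44 43 41 40 41 50 62 68]
287 [50 48 42 38 36 35 35 32 31 32 30 28 27 26 25 27 33 45]
go [ 30.   27.9 177.1] turn -0.001 j6 -1.32
-25 4 [ 11.9 -11.5 -19.2] [ -4. -18. -21.] [ 23.  -0. -18.]
-60 13 [  8.7  -3.7 -51.4] [  4.  -7. -60.] [  9.   1. -36.]
-100 28 [  9.   -4.  -74.8] [  1.  -7. -95.] [ 11.   1. -60.]
-134 20 [   7.6   -3.7 -116.3] [   5.   -8. -131.] [  11.    3. -100.]
-150 42 [  24.6   -5.2 -139. ] [   4.   -9. -146.] [  50.    2. -128.]
```

```bash
python3 steer.py '[[30,28,0,0,0],[30,28,0,0,0],[30,28,0,0,0],[30,28,0,0,0]]' >/dev/null
python3 steer.py '[[0,0,35,0,0],[0,0,70,0,0],[0,0,100,0,0],[0,0,100,0,0],[0,0,100,0,0]]'
python3 - <<'E'
from h import *
go(456,231.5,169,np.pi+YS)
E
```

```text
t: 6.53
eef_pos: [455.9, 231.4, 246.3]
tcp_rot: [-3.141, -0.002, -3.123]
ft_force: [0.2, -0.5, -1.1]
opening: 0.234
grip_force: 29.4
go [-0.3  0.2 77.3] turn -0.001 j6 -1.25
```

```bash
python3 steer.py '[[0,0,20,0,0],[0,0,40,0,0],[0,0,60,0,0],[0,0,77,0,0],[0,0,77,0,0]]';python3 steer.py '[[0,0,0,0,0],[0,0,0,0,0]]'
python3 - <<'E'
from h import *
go(456,231.5,169,np.pi+YS)
p,d=snap("scene"); snap("top")
c=cv2.resize(p[90:210,270:400],None,fx=5,fy=5,interpolation=cv2.INTER_CUBIC); cv2.imwrite("pics/in1.png",c[:,:,::-1])
E
```

```text
t: 6.95
eef_pos: [455.8, 231.7, 169.1]
tcp_rot: [-3.141, -0.001, -3.123]
ft_force: [0.8, -1.6, -1.5]
opening: 0.24
grip_force: 29.4
t: 7.12
eef_pos: [456.6, 232.2, 171.6]
tcp_rot: [3.141, 0.003, -3.123]
ft_force: [-0.2, 0.2, -0.8]
opening: 0.236
grip_force: 29.4
go [ 0.6 -0.7  2.6] turn 0.0 j6 -1.25
```

View pics/in1.png

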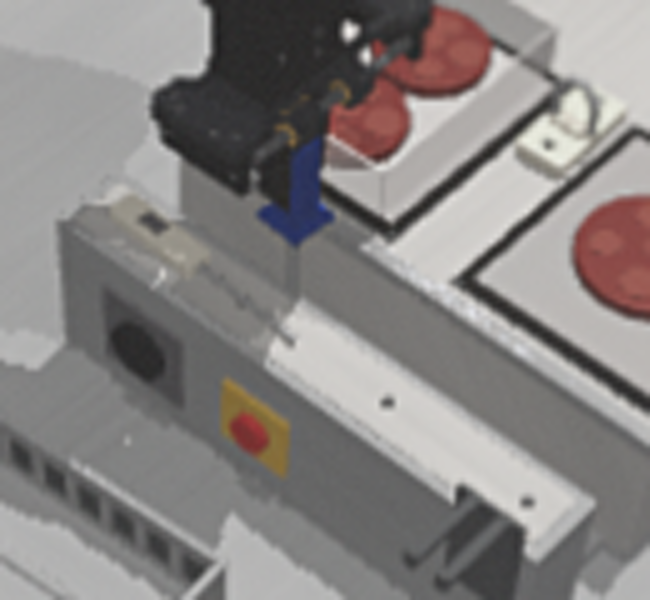

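```bash
python3 steer.py '[[-8,0,1,0,0],[-16,0,1,0,0],[-24,0,1,0,0],[-32,0,1,0,0],[-40,0,1,0,0]]'; python3 steer.py '[[0,0,0,0,0],[0,0,0,0,0],[0,0,0,0,0]]';python3 steer.py '[[0,0,-6,0,0],[0,0,-12,0,0],[0,0,-20,0,0],[0,0,-30,0,0],[0,0,-40,0,0]]';python3 steer.py '[[0,0,0,0,0],[0,0,0,0,0]]'
```

```text
t: 7.63
eef_pos: [496.4, 232.7, 168.6]
tcp_rot: [3.141, 0.0, -3.123]
ft_force: [-0.4, -0.0, -2.9]
opening: 0.238
grip_force: 29.4
t: 7.88
eef_pos: [495.1, 232.7, 168.4]
tcp_rot: [-3.141, -0.001, -3.122]
ft_force: [0.2, 0.2, -2.3]
opening: 0.238
grip_force: 29.4
t: 8.3
eef_pos: [495.3, 232.8, 210.0]
tcp_rot: [3.141, 0.0, -3.122]
ft_force: [0.2, -0.0, -2.0]
opening: 0.238
grip_force: 29.4
t: 8.47
eef_pos: [495.5, 232.8, 209.5]
tcp_rot: [3.141, 0.002, -3.122]
ft_force: [0.6, 0.3, -2.0]
opening: 0.237
grip_force: 29.4
```

```bash
python3 steer.py '[[0,0,-20,0,0],[0,0,-50,0,0],[0,0,-80,0,0],[0,0,-110,0,0],[0,0,-140,0,0]]';python3 steer.py '[[0,0,0,0,0],[0,0,0,0,0],[0,0,0,0,0]]'
python3 - <<'E'
from h import *
p,d=snap("scene"); snap("top")
c=cv2.resize(p[80:220,270:410],None,fx=4,fy=4,interpolation=cv2.INTER_CUBIC); cv2.imwrite("pics/up1.png",c[:,:,::-1])
E
```

```text
t: 8.88
eef_pos: [494.9, 232.6, 349.7]
tcp_rot: [-3.141, -0.001, -3.122]
ft_force: [-0.2, 0.5, -2.0]
opening: 0.237
grip_force: 29.4
t: 9.13
eef_pos: [494.9, 232.6, 347.4]
tcp_rot: [-3.141, -0.002, -3.122]
ft_force: [0.1, -0.1, -2.2]
opening: 0.233
grip_force: 29.4
```

View pics/up1.png

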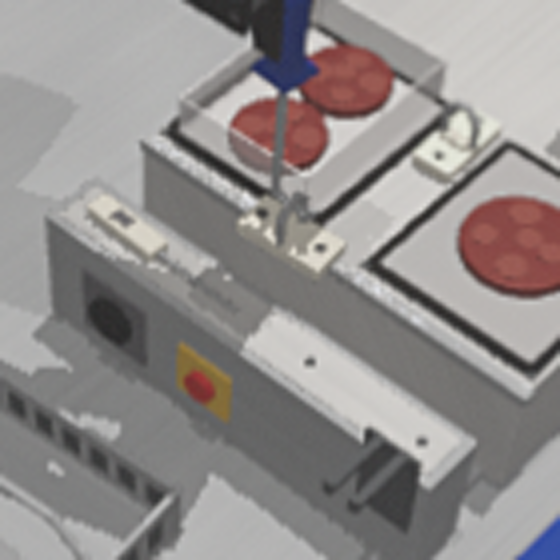

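```bash
python3 steer.py '[[6,-15,0,0,0],[12,-40,0,0,0],[18,-65,0,0,0],[24,-90,0,0,0],[30,-115,0,0,0]]'>/dev/null
python3 steer.py '[[0,-25,0,0,0],[0,-50,0,-0.02,0],[0,-75,0,-0.04,0],[0,-100,0,-0.06,0],[0,-125,0,-0.077,0]]'
python3 - <<'E'
from h import *
snap("top"); go(465,-119,347,np.pi+.096)
E
```

```text
t: 10.07
eef_pos: [469.5, -9.0, 347.5]
tcp_rot: [3.141, -0.002, -3.044]
ft_force: [0.6, -0.3, -1.3]
opening: 0.239
grip_force: 29.4
go [  15.2 -106.     0.6] turn 0.001 j6 -1.83
```

```bash
python3 steer.py '[[3,-20,0,0,0],[7,-45,0,0,0],[10,-70,0,0,0],[13,-90,0,0,0],[15,-106,0,0,0]]'>/dev/null
python3 steer.py '[[0,0,0,0,0],[0,0,20,0,0],[0,0,45,0,0],[0,0,70,0,0],[0,0,85,0,0]]'
python3 - <<'E'
from h import *
p,d=snap("scene"); q,_=snap("top"); go(465,-119,189,np.pi+.096)
c=np.vstack([cv2.resize(q[190:310,230:410],(540,360)),cv2.resize(p[130:260,190:385],(540,360))[:240]])
c=np.vstack([cv2.resize(q[190:310,230:410],(450,300)),cv2.resize(p[130:260,190:385],(450,300))])
cv2.imwrite("pics/bk1.png",c[:,:,::-1])
E
```

```text
t: 10.95
eef_pos: [464.1, -113.8, 260.7]
tcp_rot: [3.14, -0.003, -3.045]
ft_force: [-0.2, -0.6, -1.8]
opening: 0.235
grip_force: 29.4
go [-0.8 -5.5 71.9] turn 0.0 j6 -2.05
```

View pics/bk1.png

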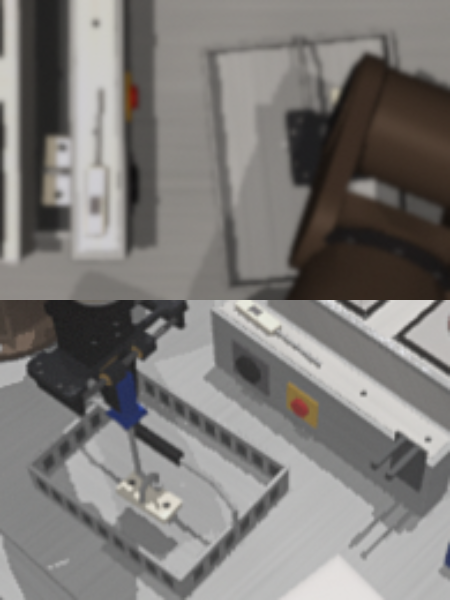

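```bash
python3 steer.py '[[0,-5,15,0,0],[0,-5,30,0,0],[0,-5,50,0,0],[0,-5,65,0,0],[0,-5,73,0,0]]'
python3 steer.py '[[0,0,3,0,0],[0,0,6,0,0],[0,0,11,0,0],[0,0,11,0,0],[0,0,11,0,0]]'
python3 steer.py '[[10,0,0,0,0],[20,0,0,0,0],[30,0,0,0,0],[40,0,0,0,0],[46,0,0,0,0]]'
python3 steer.py '[[0,0,0,0,0],[0,0,-25,0,0],[0,0,-65,0,0],[0,0,-105,0,0],[0,0,-145,0,0]]'
python3 - <<'E'
from h import *
p,d=snap("scene"); q,_=snap("top"); go(465,-119,189,np.pi+.096)
c=np.vstack([cv2.resize(q[190:310,230:410],(450,300)),cv2.resize(p[130:260,190:385],(450,300))])
cv2.imwrite("pics/bk2.png",c[:,:,::-1])
E
```

```text
t: 11.47
eef_pos: [465.5, -119.3, 189.8]
tcp_rot: [3.141, -0.001, -3.045]
ft_force: [-0.1, 1.0, -1.4]
opening: 0.24
grip_force: 29.4
t: 11.88
eef_pos: [465.8, -119.7, 180.0]
tcp_rot: [-3.141, 0.0, -3.045]
ft_force: [0.7, 0.8, -0.9]
opening: 0.237
grip_force: 29.4
t: 12.3
eef_pos: [418.2, -124.1, 179.8]
tcp_rot: [3.141, -0.0, -3.046]
ft_force: [-0.4, 0.2, -2.6]
opening: 0.235
grip_force: 29.4
t: 12.72
eef_pos: [419.5, -124.0, 326.5]
tcp_rot: [3.141, -0.0, -3.046]
ft_force: [1.6, -0.6, -2.5]
opening: 0.239
grip_force: 29.4
go [-42.6   2.4 141.4] turn 0.0 j6 -2.11
```

View pics/bk2.png

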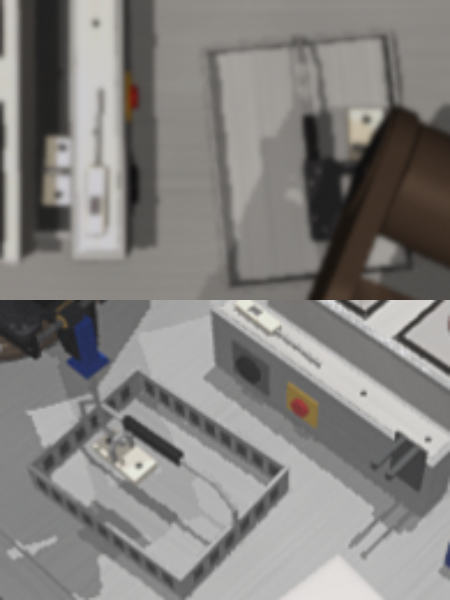

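Run:
```python
from h import *
for n in("top","scene"):
    a=np.load(f"last_{n}.npz"); X=cloud(n,a['d']); p=a['p'].astype(int)
    m=(p.min(2)>130)&(p[:,:,0]-p[:,:,2]>12)&(abs(X[:,:,0]-450)<120)&(abs(X[:,:,1]+118)<60)&(X[:,:,2]<300)
    print(n,m.sum(),np.median(X[m],0),X[m].min(0),X[m].max(0))
hookpts()
```

```text
top 104 [ 478.81600872 -113.10499762  170.59243121] [ 462.86760372 -132.69110527  164.96751134] [ 494.86567781 -100.18869693  176.97328566]
scene 157 [ 466.9244956  -124.67441683  154.95891814] [ 418.30912384 -141.22758586  147.90200459] [ 497.31618311 -103.34432855  161.12682801]
-25 9 [ 21.1  -5.4 -19.7] [ -9. -17. -24.] [ 24.  11. -18.]
-60 13 [  8.8  -2.8 -54. ] [  4.  -6. -60.] [ 11.   0. -42.]
-100 27 [  8.9  -3.9 -79.8] [  4.  -7. -98.] [ 14.   1. -63.]
-134 24 [   9.2   -3.9 -115.3] [   6.   -7. -133.] [  13.    1. -101.]
-150 78 [  35.7   -3.9 -137.6] [   9.  -17. -149.] [  52.   17. -128.]
```

```bash
python3 steer.py '[[-15,0,0,0,0],[-38,0,0,0,0],[-38,0,0,0,0],[-38,0,40,0,0],[-38,0,80,0,0]]'>/dev/null
python3 steer.py '[[0,0,15,0,0],[0,0,30,0,0],[0,0,42,0,0],[0,0,56,0,0],[0,0,56,0,0]]'; python3 steer.py '[[0,0,0,0,0],[0,0,0,0,0]]'
python3 - <<'E'
from h import *
go(458,-120,172,np.pi+.096)
E
```

```text
t: 13.7
eef_pos: [455.8, -119.9, 185.4]
tcp_rot: [3.139, -0.005, -3.045]
ft_force: [-0.5, -0.2, -2.2]
opening: 0.235
grip_force: 29.4
t: 13.87
eef_pos: [457.6, -120.5, 188.7]
tcp_rot: [3.141, -0.0, -3.045]
ft_force: [-0.5, 0.5, -2.0]
opening: 0.239
grip_force: 29.4
go [-0.5  0.4 16.7] turn 0.0 j6 -2.06
```

```bash
python3 steer.py '[[0,0,8,0,0],[0,0,16.5,0,0],[0,0,16.5,0,0],[0,0,16.5,0,0]]'
python3 steer.py '[[8,0,0,0,0],[16,0,0,0,0],[24,0,0,0,0],[32,0,0,0,0],[42,0,0,0,0]]'
python3 steer.py '[[0,0,0,0,0],[0,0,-25,0,0],[0,0,-65,0,0],[0,0,-105,0,0],[0,0,-145,0,0]]'
cat >> h.py <<'E'
def whites(n,x,y,r=120):
    a=np.load(f"last_{n}.npz"); X=cloud(n,a['d']); p=a['p'].astype(int)
    m=(p.min(2)>110)&(p[:,:,0]-p[:,:,2]>12)&(abs(X[:,:,0]-x)<r)&(abs(X[:,:,1]-y)<r)&(X[:,:,2]<300)
    k,l,s,c=cv2.connectedComponentsWithStats(m.astype(np.uint8))
    for i in range(1,k):
        if s[i,4]>25: Q=X[l==i]; print(n,s[i,4],np.median(Q,0).round(),Q.min(0).round(),Q.max(0).round())
E
python3 - <<'E'
from h import *
snap("scene"); snap("top")
whites("scene",460,-118); whites("top",460,-118)
E
```

```text
t: 14.2
eef_pos: [457.5, -120.4, 171.7]
tcp_rot: [3.141, -0.001, -3.045]
ft_force: [0.4, -0.3, -1.1]
opening: 0.236
grip_force: 29.4
t: 14.62
eef_pos: [415.1, -124.6, 172.3]
tcp_rot: [-3.141, 0.0, -3.045]
ft_force: [0.3, -0.2, -1.1]
opening: 0.239
grip_force: 29.4
t: 15.03
eef_pos: [415.4, -124.4, 319.1]
tcp_rot: [3.141, -0.0, -3.046]
ft_force: [0.9, -0.0, -1.7]
opening: 0.236
grip_force: 29.4
scene 40 [ 443. -119.   18.] [ 432. -139.    5.] [466. -95.  33.]
scene 47 [ 470. -117.   18.] [ 456. -129.   12.] [ 485. -106.   54.]
top 145 [ 455. -114.   17.] [ 437. -135.    4.] [475. -98.  62.]
```

```bash
python3 steer.py '[[-30,20,-28,0,0],[-30,50,-28,0,0],[-30,90,-28,0,0],[-30,130,-28,0,0],[-30,170,-28,0,0]]'>/dev/null
python3 steer.py '[[0,0,0,0.077,0],[0,30,0,0.077,0],[0,70,0,0.077,0],[0,100,0,0.077,0],[0,100,0,0.077,0]]'
python3 - <<'E'
from h import *
q,_=snap("top"); go(362,230,169,np.pi+YS)
for r in range(205,292,3): print(r, q[r,244:262,0])
E
```

```text
t: 15.97
eef_pos: [418.9, 150.7, 344.3]
tcp_rot: [3.14, -0.001, -3.119]
ft_force: [0.2, -0.7, -1.9]
opening: 0.234
grip_force: 29.4
go [ 55.1  82.3 175.3] turn 0.004 j6 -1.4
205 [ 41  34  34  34  33  34  35  36  38  45  56  62  71 106 147 171 186 198]
208 [ 40  34  34  34  34  34  36  35  37  46  57  63  73 108 148 169 185 198]
211 [ 40  35  34  33  33  34  34  35  37  46  56  62  74 108 145 167 181 196]
214 [ 42  36  34  33  33  34  33  34  37  46  56  63  75 107 143 162 176 193]
217 [ 43  34  34  34  34  34  35  35  36  42  51  61  73 107 144 166 181 196]
220 [ 43  37  34  33  34  35  33  34  36  38  47  59  75 111 149 168 182 197]
223 [ 44  36  35  33  34  34  34  35  37  45  57  63  76 110 148 168 183 196]
226 [ 44  36  34  35  34  34  34  34  37  46  56  62  75 109 147 168 184 196]
229 [ 43  36  34  34  34  34  34  35  36  44  56  63  75 109 148 167 182 196]
232 [ 43  37  35  34  33  35  34  34  37  44  56  62  75 109 147 167 183 196]
235 [ 43  37  35  34  35  34  34  35  36  46  56  63  75 108 146 167 183 196]
238 [ 43  35  35  34  34  33  32  32  34  43  55  62  71 100 136 160
[... 347 characters left out ...]
 54 55 55 55 56 56 57 56 58 58 57 58 57]
259 [58 57 58 58 58 58 59 59 59 58 59 59 60 61 59 60 61 61]
262 [61 61 61 61 61 62 62 63 63 62 63 63 64 64 65 66 66 66]
265 [65 66 66 66 67 67 68 69 69 69 70 71 71 71 73 73 73 74]
268 [73 75 74 76 76 76 78 77 78 79 80 80 80 80 82 82 83 83]
271 [82 82 83 83 84 84 84 85 85 84 84 84 84 83 82 82 82 81]
274 [83 82 81 81 81 80 80 79 78 77 77 76 76 76 75 74 73 72]
277 [74 74 72 72 72 71 70 69 69 69 67 68 67 67 66 66 66 65]
280 [66 66 65 64 64 63 63 64 62 63 63 62 62 62 61 61 62 62]
283 [61 61 61 61 61 61 60 60 59 59 59 58 59 59 58 58 58 58]
286 [58 58 58 57 57 58 57 57 57 56 56 54 56 55 55 54 54 54]
289 [55 54 54 54 53 52 53 53 52 52 51 51 51 50 49 49 50 49]
```

```bash
python3 steer.py '[[20,30,0,0,0],[40,60,0,0,0],[55,82,0,0,0],[55,82,0,0,0],[55,82,0,0,0]]' >/dev/null
python3 steer.py '[[0,0,35,0,0],[0,0,70,0,0],[0,0,100,0,0],[0,0,100,0,0],[0,0,100,0,0]]'
python3 - <<'E'
from h import *
go(362,230,169,np.pi+YS); hookpts()
E
```

```text
t: 16.85
eef_pos: [363.7, 227.0, 244.8]
tcp_rot: [-3.14, -0.002, -3.124]
ft_force: [1.2, 0.5, -0.8]
opening: 0.238
grip_force: 29.4
go [ 1.5  3.1 75.8] turn -0.001 j6 -1.18
-25 7 [ 11.6 -10.2 -20.6] [ -1. -19. -22.] [ 21.  13. -18.]
-60 9 [  8.   -3.3 -48.3] [  5.  -6. -59.] [ 10.   1. -41.]
-100 18 [  8.2  -4.2 -80.6] [  4.  -8. -99.] [ 11.   1. -61.]
-134 17 [   7.8   -5.  -117.4] [   6.   -7. -134.] [  21.   24. -101.]
-150 105 [  21.9   28.2 -138.2] [ -32.   -8. -150.] [  53.   34. -128.]
```

```bash
python3 steer.py '[[1,2,20,0,0],[1,3,40,0,0],[1,3,60,0,0],[1,3,76,0,0],[1,3,76,0,0]]';python3 steer.py '[[0,0,0,0,0],[0,0,0,0,0]]'
python3 steer.py '[[-9,0,1,0,0],[-18,0,1,0,0],[-27,0,1,0,0],[-36,0,1,0,0],[-45,0,1,0,0]]'; python3 steer.py '[[0,0,0,0,0],[0,0,0,0,0],[0,0,-6,0,0],[0,0,-14,0,0],[0,0,-25,0,0]]'
```

```text
t: 17.32
eef_pos: [362.6, 230.7, 168.7]
tcp_rot: [-3.141, -0.001, -3.123]
ft_force: [0.4, -0.3, -1.2]
opening: 0.238
grip_force: 29.4
t: 17.48
eef_pos: [363.3, 231.3, 170.9]
tcp_rot: [3.141, 0.003, -3.123]
ft_force: [-0.1, -0.0, -1.7]
opening: 0.237
grip_force: 29.4
t: 17.9
eef_pos: [408.5, 231.9, 168.3]
tcp_rot: [3.141, 0.0, -3.123]
ft_force: [-0.8, -0.7, -2.6]
opening: 0.238
grip_force: 29.4
t: 18.32
eef_pos: [406.6, 231.8, 193.6]
tcp_rot: [-3.141, -0.001, -3.122]
ft_force: [0.3, 0.5, -1.9]
opening: 0.234
grip_force: 29.4
```

```bash
python3 steer.py '[[0,0,-20,0,0],[0,0,-50,0,0],[0,0,-80,0,0],[0,0,-115,0,0],[0,0,-150,0,0]]';python3 steer.py '[[0,0,0,0,0],[0,0,0,0,0]]'
python3 - <<'E'
from h import *
snap("scene"); q,_=snap("top"); e=env.state()["eef_pos"]
whites("scene",e[0]+30,e[1],60)
E
```

```text
t: 18.73
eef_pos: [406.1, 231.7, 345.5]
tcp_rot: [3.142, -0.0, -3.122]
ft_force: [1.8, -0.8, -1.5]
opening: 0.235
grip_force: 29.4
t: 18.9
eef_pos: [407.0, 232.0, 345.1]
tcp_rot: [3.14, 0.004, -3.122]
ft_force: [0.0, 0.2, -3.6]
opening: 0.239
grip_force: 29.4
scene 32 [438. 284. 170.] [405. 280. 163.] [472. 289. 177.]
scene 42 [400. 221. 173.] [389. 211. 166.] [423. 248. 178.]
scene 129 [448. 230. 174.] [411. 208. 163.] [470. 249. 181.]
```

```bash
python3 steer.py '[[-8,-15,0,0,0],[-16,-40,0,0,0],[-28,-70,0,-0.03,0],[-40,-100,0,-0.07,0],[-52,-130,0,-0.077,0]]'>/dev/null
python3 steer.py '[[0,-25,0,0,0],[0,-50,0,0,0],[0,-75,0,0,0],[0,-90,0,0,0],[0,-100,0,0,0]]'>/dev/null;python3 steer.py '[[0,0,0,0,0],[0,0,0,0,0]]'
python3 - <<'E'
from h import *
snap("scene"); q,_=snap("top"); e=env.state()["eef_pos"]
whites("scene",e[0]+30,e[1],60)
go(460,-9,189,np.pi+.096)
E
```

```text
t: 20.0
eef_pos: [471.0, 3.6, 342.4]
tcp_rot: [3.141, -0.001, -3.046]
ft_force: [1.5, 0.0, -2.8]
opening: 0.237
grip_force: 29.4
scene 37 [465.  -6. 169.] [454. -13. 166.] [486.   7. 175.]
scene 151 [512.   3. 171.] [476. -16. 165.] [534.  23. 178.]
go [ 12.2 -12.1 153.8] turn 0.001 j6 -1.8
```

```bash
python3 steer.py '[[4,-6,20,0,0],[8,-12,50,0,0],[8,-12,80,0,0],[8,-12,110,0,0],[8,-12,130,0,0]]'>/dev/null
python3 steer.py '[[0,0,8,0,0],[0,0,16,0,0],[0,0,24,0,0],[0,0,32,0,0],[0,0,40,0,0]]';python3 steer.py '[[0,0,0,0,0],[0,0,0,0,0]]'
python3 - <<'E'
from h import *
go(460,-9,172,np.pi+.096)
E
```

```text
t: 20.93
eef_pos: [465.0, -9.2, 173.2]
tcp_rot: [-3.141, 0.002, -3.045]
ft_force: [0.6, 0.3, -2.1]
opening: 0.237
grip_force: 29.4
t: 21.1
eef_pos: [464.5, -9.3, 173.2]
tcp_rot: [3.141, -0.0, -3.045]
ft_force: [0.3, 0.2, -1.9]
opening: 0.235
grip_force: 29.4
go [4.5 0.8 1.2] turn 0.0 j6 -1.83
```

```bash
python3 steer.py '[[9,0,1,0,0],[18,0,1,0,0],[27,0,1,0,0],[36,0,1,0,0],[44,0,1,0,0]]'
python3 steer.py '[[0,0,0,0,0],[0,0,-25,0,0],[0,0,-65,0,0],[0,0,-105,0,0],[0,0,-145,0,0]]'
python3 - <<'E'
from h import *
snap("scene"); q,_=snap("top"); 
whites("scene",460,-67);whites("top",460,-67)
E
```

```text
t: 21.52
eef_pos: [419.4, -13.6, 172.4]
tcp_rot: [3.142, 0.0, -3.046]
ft_force: [-0.1, -0.2, -1.6]
opening: 0.24
grip_force: 29.4
t: 21.93
eef_pos: [420.2, -13.5, 319.1]
tcp_rot: [3.141, -0.0, -3.046]
ft_force: [1.0, -0.4, -2.2]
opening: 0.238
grip_force: 29.4
scene 36 [ 442. -119.   17.] [ 432. -134.   11.] [454. -94.  24.]
scene 75 [ 476. -120.   17.] [ 458. -141.    5.] [ 492. -104.   23.]
top 48 [ 485. -123.   16.] [ 479. -144.   12.] [ 496. -108.   23.]
top 32 [479. -12.  18.] [475. -27.  10.] [484.   6.  55.]
```

```bash
python3 steer.py '[[-20,30,-40,0,0],[-40,70,-50,0,0],[-60,110,-50,0,0],[-80,150,-50,0,0],[-95,190,-50,0,0]]'>/dev/null
python3 steer.py '[[-10,40,0,0,0],[-20,80,0,0,0],[-25,120,0,0,0],[-25,160,0,0,0],[-25,190,0,0,0]]'>/dev/null; python3 steer.py '[[0,0,0,-0.12,0],[0,0,0,-0.24,0],[0,0,0,-0.36,0],[0,0,0,-0.48,0],[0,0,0,-0.6,0]]'
python3 - <<'E'
from h import *
snap("top"); snap("scene");whites("scene",527,435,70);whites("top",527,435,70)
go(521.5,368,350,4.65)
E
```

```text
t: 23.28
eef_pos: [497.5, 356.3, 365.7]
tcp_rot: [3.141, -0.001, -2.439]
ft_force: [0.4, 0.9, -1.5]
opening: 0.238
grip_force: 29.4
scene 137 [530. 416. 140.] [503. 393. 126.] [551. 452. 166.]
top 45 [516. 371. 124.] [507. 365. 118.] [532. 383. 130.]
go [-25.9  -6.4  15.9] turn -0.81 j6 -1.76
```

```bash
python3 steer.py '[[-10,-3,0,-0.12,0],[-20,-6,0,-0.24,0],[-26,-6.4,0,-0.36,0],[-26,-6.4,0,-0.48,0],[-26,-6.4,0,-0.6,0]]'>/dev/null; python3 steer.py '[[0,0,0,-0.1,0],[0,0,0,-0.21,0],[0,0,0,-0.21,0],[0,0,0,-0.21,0]]'
python3 - <<'E'
from h import *
snap("top"); hookpts()
go(521.5,368,294,4.65)
E
```

```text
t: 24.13
eef_pos: [521.6, 367.9, 366.5]
tcp_rot: [3.141, -0.0, -1.642]
ft_force: [0.4, 1.0, -2.4]
opening: 0.237
grip_force: 29.4
-25 10 [ 11.4  -9.  -19.1] [-13. -16. -23.] [ 17.  22. -18.]
-60 17 [  2.2   1.5 -50.1] [ -4.  -2. -58.] [  6.   6. -36.]
-100 24 [  1.9   1.9 -78.1] [  -2.   -2. -100.] [  5.   5. -62.]
-134 20 [   3.6    2.7 -118.2] [  -3.   -1. -134.] [   7.    8. -104.]
-150 37 [   5.3   28.1 -137.7] [  -3.   -1. -148.] [  10.   45. -129.]
go [-0.   0.1 72.7] turn -0.007 j6 -2.56
```

```bash
python3 steer.py '[[0,0,25,0,0],[0,0,50,0,0],[0,0,73,0,0],[0,0,73,0,0],[0,0,73,0,0]]'; python3 steer.py '[[0,0,0,0,0],[0,0,0,0,0]]'
python3 - <<'E'
from h import *
p,d=snap("scene"); go(521.5,368,294,4.65)
c=cv2.resize(p[50:180,310:450],None,fx=4,fy=4,interpolation=cv2.INTER_CUBIC); cv2.imwrite("pics/bed.png",c[:,:,::-1])
E
```

```text
t: 24.65
eef_pos: [521.5, 367.9, 293.7]
tcp_rot: [3.14, -0.001, -1.638]
ft_force: [-0.3, 0.2, -0.3]
opening: 0.237
grip_force: 29.4
t: 24.82
eef_pos: [522.1, 368.3, 295.8]
tcp_rot: [-3.139, 0.002, -1.636]
ft_force: [-0.3, -0.9, -1.3]
opening: 0.235
grip_force: 29.4
go [0.3 0.5 1.6] turn -0.003 j6 -2.57
```

View pics/bed.png

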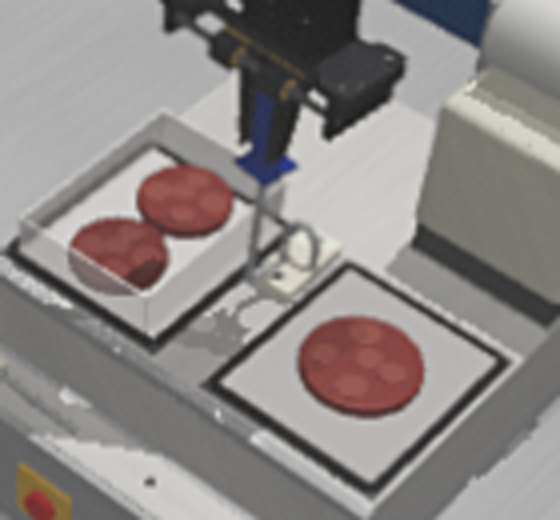

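Hook at (250,270), toe tip just before the loop at about (300,245). Advance along the toe (tool −x) and lift.

```bash
python3 steer.py '[[-9,0,1,0,0],[-18,0,1,0,0],[-27,0,1,0,0],[-36,0,1,0,0],[-45,0,1,0,0]]'; python3 steer.py '[[0,0,0,0,0],[0,0,0,0,0],[0,0,-6,0,0],[0,0,-14,0,0],[0,0,-25,0,0]]';python3 steer.py '[[0,0,-15,0,0],[0,0,-30,0,0],[0,0,-45,0,0],[0,0,-60,0,0],[0,0,-70,0,0]]';python3 steer.py '[[0,0,0,0,0],[0,0,0,0,0]]'
python3 - <<'E'
from h import *
p,d=snap("scene"); e=env.state()["eef_pos"]; whites("scene",e[0],e[1]+25,60)
E
```

```text
t: 25.28
eef_pos: [524.4, 414.2, 293.0]
tcp_rot: [-3.142, 0.0, -1.635]
ft_force: [0.3, -1.0, -1.0]
opening: 0.239
grip_force: 29.4
t: 25.7
eef_pos: [524.4, 412.5, 318.6]
tcp_rot: [3.141, -0.0, -1.636]
ft_force: [-0.2, 0.4, -2.6]
opening: 0.236
grip_force: 29.4
t: 26.12
eef_pos: [524.6, 412.6, 390.9]
tcp_rot: [-3.139, 0.002, -1.636]
ft_force: [-0.4, 0.8, -2.1]
opening: 0.237
grip_force: 29.4
t: 26.28
eef_pos: [524.5, 412.7, 388.5]
tcp_rot: [-3.141, 0.001, -1.636]
ft_force: [0.2, 0.7, -1.8]
opening: 0.238
grip_force: 29.4
scene 167 [533. 424. 217.] [485. 395. 173.] [549. 475. 244.]
```

```bash
python3 steer.py '[[15,0,0,0.06,0],[40,0,0,0.18,0],[70,0,0,0.3,0],[100,0,0,0.42,0],[130,0,0,0.54,0]]'>/dev/null
python3 steer.py '[[0,0,0,0.12,0],[0,0,0,0.24,0],[0,0,0,0.36,0],[0,0,0,0.48,0],[0,0,0,0.6,0]]'>/dev/null
python3 steer.py '[[0,0,0,0.12,0],[0,0,0,0.24,0],[0,0,0,0.36,0],[0,0,0,0.48,0],[0,0,0,0.6,0]]'>/dev/null
python3 steer.py '[[0,0,0,0.12,0],[0,0,0,0.24,0],[0,0,0,0.36,0],[0,0,0,0.48,0],[0,0,0,0.6,0]]'
python3 - <<'E'
from h import *
s=env.state();t=(s["tcp_rot"][2]-.096)%(2*np.pi);print("turn needed",t)
go(420,-18,388,.096)
p,d=snap("scene"); e=env.state()["eef_pos"]; whites("scene",e[0],e[1],70)
E
```

```text
t: 28.0
eef_pos: [515.9, 283.0, 386.9]
tcp_rot: [-3.14, -0.001, 2.302]
ft_force: [0.3, -0.7, -1.8]
opening: 0.232
grip_force: 30.0
turn needed 2.205837500324434
go [-160.1 -272.3   -0.7] turn 2.206 j6 -0.34
scene 134 [541. 243. 217.] [513. 216. 209.] [567. 292. 225.]
```

```bash
python3 steer.py '[[-10,-15,0,0.1,0],[-25,-40,0,0.22,0],[-40,-65,0,0.34,0],[-55,-90,0,0.46,0],[-70,-120,0,0.58,0]]'>/dev/null
python3 steer.py '[[0,0,0,0.12,0],[0,0,0,0.24,0],[0,0,0,0.36,0],[0,0,0,0.48,0],[0,0,0,0.6,0]]'>/dev/null
python3 steer.py '[[0,0,0,0.12,0],[0,0,0,0.24,0],[0,0,0,0.36,0],[0,0,0,0.48,0],[0,0,0,0.6,0]]'>/dev/null
python3 steer.py '[[0,0,0,0.12,0],[0,0,0,0.24,0],[0,0,0,0.36,0],[0,0,0,0.42,0],[0,0,0,0.42,0]]'
python3 - <<'E'
from h import *
go(408,-18,388,.096)
p,d=snap("scene"); e=env.state()["eef_pos"]; whites("scene",e[0],e[1],70)
E
```

```text
t: 29.72
eef_pos: [474.1, 150.6, 387.4]
tcp_rot: [-3.142, 0.001, 0.108]
ft_force: [0.1, -0.1, -1.5]
opening: 0.23
grip_force: 30.0
go [-83.8 160.5  -0.5] turn 0.012 j6 1.64
scene 213 [455. 141. 215.] [406. 122. 131.] [489. 167. 223.]
```

```bash
python3 steer.py '[[-5,15,0,0,0],[-15,40,0,0,0],[-30,65,0,0.012,0],[-45,90,0,0.012,0],[-60,115,0,0.012,0]]'>/dev/null
python3 steer.py '[[-12,20,0,0,0],[-24,45,0,0,0],[-24,45,0,0,0],[-24,45,30,0,0],[-24,45,60,0,0]]'>/dev/null
python3 steer.py '[[0,0,30,0,0],[0,0,50,0,0],[0,0,60,0,0],[0,0,60,0,0],[0,0,60,0,0]]'
python3 - <<'E'
from h import *
go(408,-18,189,.096)
p,d=snap("scene"); e=env.state()["eef_pos"]; whites("scene",e[0]-20,e[1],60)
c=cv2.resize(p[110:270,190:385],None,fx=3,fy=3,interpolation=cv2.INTER_CUBIC); cv2.imwrite("pics/p3.png",c[:,:,::-1])
E
```

```text
t: 31.02
eef_pos: [407.5, -16.9, 267.9]
tcp_rot: [-3.141, 0.001, 0.098]
ft_force: [-1.0, 0.4, -1.2]
opening: 0.228
grip_force: 30.0
go [ 0.4  1.1 78.9] turn 0.002 j6 1.27
scene 60 [351. -30.  95.] [333. -42.  87.] [374. -13. 133.]
scene 107 [399. -13.  98.] [364. -30.  88.] [417.  14. 124.]
```

View pics/p3.png

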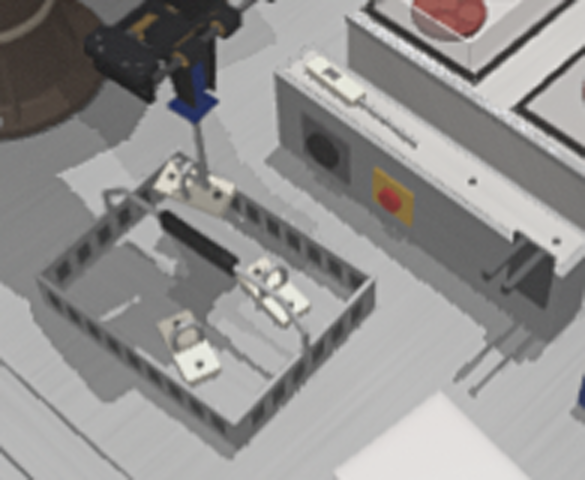

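```bash
python3 steer.py '[[0,0,15,0,0],[0,0,35,0,0],[0,0,55,0,0],[0,0,70,0,0],[0,0,78,0,0]]'>/dev/null
python3 steer.py '[[0,0,8,0,0],[0,0,16.5,0,0],[0,0,17,0,0],[0,0,17,0,0],[0,0,17,0,0]]'
python3 steer.py '[[9,0,0,0,0],[18,0,0,0,0],[27,0,0,0,0],[35,0,0,0,0],[40,0,0,0,0]]'
python3 steer.py '[[0,0,0,0,0],[0,0,-25,0,0],[0,0,-65,0,0],[0,0,-105,0,0],[0,0,-145,0,0]]'
python3 - <<'E'
from h import *
go(408,-18,189,.096)
p,d=snap("scene"); snap("top"); whites("scene",440,-67,140);whites("top",440,-67,140)
E
```

```text
t: 31.9
eef_pos: [407.8, -17.2, 173.5]
tcp_rot: [3.141, -0.001, 0.096]
ft_force: [-0.0, -0.4, -1.5]
opening: 0.233
grip_force: 30.0
t: 32.32
eef_pos: [448.7, -13.3, 173.0]
tcp_rot: [3.142, -0.001, 0.096]
ft_force: [-0.4, -0.5, -0.8]
opening: 0.229
grip_force: 30.0
t: 32.73
eef_pos: [446.5, -13.2, 319.7]
tcp_rot: [-3.141, 0.001, 0.096]
ft_force: [1.5, 0.3, -2.5]
opening: 0.233
grip_force: 30.0
go [-38.7   1.1 130.7] turn -0.0 j6 1.3
scene 53 [382.  -7.  17.] [354. -62.   4.] [454.   8. 129.]
scene 57 [496.  -3.  18.] [471. -15.  12.] [518.   7.  55.]
scene 38 [ 443. -119.   17.] [ 434. -133.   13.] [452. -94.  23.]
scene 157 [ 490. -125.   17.] [ 459. -151.    7.] [ 516. -105.   26.]
top 132 [355.  -9.  16.] [333. -30.  -9.] [374.   6.  61.]
```

```bash
python3 steer.py '[[30,-10,-30,-0.12,0],[65,-20,-30,-0.24,0],[100,-30,-30,-0.36,0],[135,-40,-30,-0.48,0],[170,-50,-30,-0.6,0]]'>/dev/null
python3 steer.py '[[0,0,0,-0.12,0],[0,0,0,-0.24,0],[0,0,0,-0.36,0],[0,0,0,-0.48,0],[0,0,0,-0.6,0]]'>/dev/null
python3 steer.py '[[0,0,0,-0.12,0],[0,0,0,-0.24,0],[0,0,0,-0.36,0],[0,0,0,-0.48,0],[0,0,0,-0.6,0]]'>/dev/null
python3 steer.py '[[0,0,0,-0.12,0],[0,0,0,-0.24,0],[0,0,0,-0.36,0],[0,0,0,-0.48,0],[0,0,0,-0.6,0]]'>/dev/null
python3 steer.py '[[0,0,0,-0.12,0],[0,0,0,-0.24,0],[0,0,0,-0.36,0],[0,0,0,-0.48,0],[0,0,0,-0.6,0]]'
python3 - <<'E'
from h import *
go(694.3,53,346,-3.122); hookpts()
E
```

```text
t: 34.92
eef_pos: [611.3, 52.7, 346.5]
tcp_rot: [3.142, -0.002, 3.102]
ft_force: [0.2, -0.5, -1.4]
opening: 0.233
grip_force: 30.0
go [-82.9   3.6   0.3] turn -0.059 j6 -1.55
-25 10 [ 15.2 -14.8 -19. ] [-12. -19. -22.] [ 24.  16. -19.]
-60 10 [  7.7  -4.3 -54.1] [  5.  -7. -60.] [  9.  -0. -45.]
-100 27 [  7.9  -4.2 -79.5] [  2.  -7. -97.] [ 11.   1. -62.]
-134 23 [   7.9   -4.  -118.1] [   3.   -8. -134.] [  10.   -1. -101.]
-150 48 [  26.9   -4.5 -139.3] [   6.   -8. -147.] [  48.    1. -129.]
```

Offsets unchanged (8,−4), so the grip has not slipped; replay the fork pose.

```bash
python3 steer.py '[[-40,2,0,-0.059,0],[-83,3.6,0,-0.059,0],[-83,3.6,0,-0.059,0],[-83,3.6,0,-0.059,0],[-83,3.6,0,-0.059,0]]'>/dev/null
python3 steer.py '[[0,0,35,0,0],[0,0,75,0,0],[0,0,115,0,0],[0,0,150,0,0],[0,0,156,0,0]]'>/dev/null
python3 steer.py '[[0,0,0,0,0],[0,0,0,0,0],[0,0,0,0,0]]'
python3 - <<'E'
from h import *
go(694.3,115.5,187,-3.122); hookpts()
E
```

```text
t: 36.05
eef_pos: [695.6, 52.5, 195.2]
tcp_rot: [-3.142, 0.004, -3.129]
ft_force: [0.3, 0.0, -1.6]
opening: 0.231
grip_force: 30.0
go [ 0.6 63.   8.2] turn -0.007 j6 -1.6
-25 11 [ 10.3 -15.8 -18.7] [-11. -19. -22.] [ 24.   7. -18.]
-60 6 [  7.3  -6.5 -51.1] [  6.  -8. -56.] [ 11.  -3. -45.]
-100 21 [  8.8  -4.  -76.3] [  3.  -7. -98.] [ 11.   1. -61.]
-134 18 [   8.9   -4.3 -116.8] [   4.   -8. -131.] [  11.    0. -102.]
-150 57 [  22.7   -4.2 -140.5] [   4.  -57. -149.] [  48.    2. -129.]
```

```bash
python3 steer.py '[[0.6,12,7,-0.007,0],[0.6,28,7,-0.007,0],[0.6,44,7,-0.007,0],[0.6,58,7,-0.007,0],[0.6,63,7,-0.007,0]]'
python3 steer.py '[[0,0,0,0,0],[0,0,0,0,0],[0,0,0,0,0]]'
python3 - <<'E'
from h import *
go(694.3,115.5,172,-3.122)
E
```

```text
t: 36.52
eef_pos: [693.1, 118.8, 185.1]
tcp_rot: [3.141, 0.0, -3.119]
ft_force: [0.2, 0.9, -2.1]
opening: 0.227
grip_force: 30.0
t: 36.77
eef_pos: [693.4, 115.2, 185.0]
tcp_rot: [-3.141, 0.0, -3.121]
ft_force: [-0.4, 0.3, -2.1]
opening: 0.227
grip_force: 30.0
go [-0.9  0.3 13. ] turn 0.001 j6 -1.52
```

```bash
python3 steer.py '[[-1,0,4,0,0],[-1,0,8,0,0],[-1,0,12,0,0],[-1,0,13,0,0],[-1,0,13,0,0]]'
python3 steer.py '[[0,0,0,0,0],[0,0,0,0,0.35],[0,0,0,0,0.6],[0,0,0,0,0.6],[0,0,0,0,0.6]]'
python3 steer.py '[[0,0,0,0,0.6],[0,0,0,0,0.6],[0,0,-15,0,0.6],[0,0,-40,0,0.6],[0,0,-80,0,0.6]]'
python3 steer.py '[[0,0,-40,0,0.6],[0,0,-80,0,0.6],[30,0,-90,0,0.6],[60,0,-90,0,0.6],[100,0,-90,0,0.6]]'
python3 - <<'E'
from h import *
p,d=snap("top"); snap("scene"); X=cloud("top",d); hsv=cv2.cvtColor(p,cv2.COLOR_RGB2HSV)
m=np.zeros((400,640),bool); m[140:185,270:315]=1
m&=(hsv[:,:,0]>100)&(hsv[:,:,0]<135)&(hsv[:,:,1]>130)&(X[:,:,2]>190)
print(m.sum(),np.median(X[m],0),plane("top",np.argwhere(m)[:,::-1],223).mean(0))
E
```

```text
t: 37.18
eef_pos: [694.3, 115.0, 171.8]
tcp_rot: [-3.141, -0.0, -3.122]
ft_force: [-1.0, -1.2, 0.6]
opening: 0.229
grip_force: 30.0
t: 37.6
eef_pos: [694.3, 115.6, 172.0]
tcp_rot: [3.141, 0.0, -3.121]
ft_force: [-0.2, -0.9, -0.1]
opening: 0.457
grip_force: 0.0
t: 38.02
eef_pos: [693.1, 115.4, 249.5]
tcp_rot: [-3.141, -0.006, -3.121]
ft_force: [-0.2, 0.1, 0.0]
opening: 0.601
grip_force: 0.0
t: 38.43
eef_pos: [594.1, 113.3, 342.2]
tcp_rot: [3.141, 0.002, -3.122]
ft_force: [0.6, 0.4, 1.4]
opening: 0.598
grip_force: 0.0
  return _methods._mean(a, axis=axis, dtype=dtype,
  ret = um.true_divide(
Traceback (most recent call last):
  File "h.py", line 14, in plane
    o,r=rays(n,px); return o+r*((z-o[2])/r[:,2])[:,None]
        ~~~~^^^^^^
  File "h.py", line 11, in rays
    K,d,o,a=cam(n); p=cv2.undistortPoints(np.array(px,float).reshape(-1,1,2),K,d).reshape(-1,2)
                      ~~~~~~~~~~~~~~~~~~~^^^^^^^^^^^^^^^^^^^^^^^^^^^^^^^^^^^^^^^^
cv2.error: OpenCV(4.12.0) /io/opencv/modules/calib3d/src/undistort.dispatch.cpp:347: error: (-215:Assertion failed) CV_IS_MAT(_src) && CV_IS_MAT(_dst) && (_src->rows == 1 || _src->cols == 1) && (_dst->rows == 1 || _dst->cols == 1) && _src->cols + _src->rows - 1 == _dst->rows + _dst->cols - 1 && (CV_MAT_TYPE(_src->type) == CV_32FC2 || CV_MAT_TYPE(_src->type) == CV_64FC2) && (CV_MAT_TYPE(_dst->type) == CV_32FC2 || CV_MAT_TYPE(_dst->type) == CV_64FC2) in function 'cvUndistortPointsInternal'
```

```bash
python3 steer.py '[[100,-180,0,0,0.6],[100,-180,0,0,0.6],[100,-180,0,0,0.6],[100,-180,0,0,0.6],[100,-180,0,0,0.6]]'>/dev/null;python3 steer.py '[[40,-180,0,0,0.6],[40,-180,0,0,0.6],[40,-180,0,0,0.6],[40,-180,0,0,0.6],[40,-180,0,0,0.6]]'
python3 - <<'E'
from h import *
p,d=snap("top"); X=cloud("top",d); hsv=cv2.cvtColor(p,cv2.COLOR_RGB2HSV); Z=X[:,:,2]
m=np.zeros((400,640),bool); m[140:185,270:315]=1
m&=(hsv[:,:,0]>100)&(hsv[:,:,0]<135)&(hsv[:,:,1]>130)&(Z>190)
print('hook',m.sum(),np.median(X[m],0) if m.any() else '')
g=np.zeros((400,640),bool); g[220:290,335:375]=1
for z0,z1,z in((110,140,126),):
    m=g&(p.max(2)<75); q=np.argwhere(m)[:,::-1]; w=plane("top",q,z)[:,:2].astype(np.float32); print('grip',cv2.minAreaRect(w))
whites("top",440,-67,145)
c=cv2.resize(p[130:310,230:530],None,fx=2.6,fy=2.6,interpolation=cv2.INTER_CUBIC); cv2.imwrite("pics/tp.png",c[:,:,::-1])
E
```

```text
t: 39.37
eef_pos: [460.7, -253.4, 342.0]
tcp_rot: [-3.141, 0.0, -3.124]
ft_force: [-0.0, 0.0, 0.1]
opening: 0.599
grip_force: 0.0
hook 85 [696.42339428 114.88021431 221.18479211]
grip ((442.75811767578125, -66.03860473632812), (96.20640563964844, 14.24260425567627), 5.70403528213501)
top 86 [ 446. -124.   15.] [ 428. -139.   -5.] [ 466. -107.   58.]
```

View pics/tp.png

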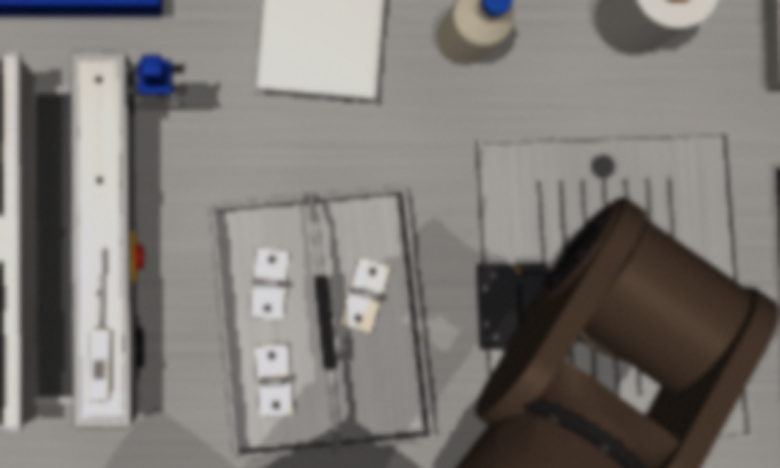

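```bash
python3 - <<'E'
from h import *
go(442.8,-66,96,np.pi+.0995)
E
python3 steer.py '[[21,187,0,-0.0825,0.6],[21,187,0,-0.0825,0.6],[21,187,0,-0.0825,0.6],[21,187,0,-0.0825,0.6],[21,187,0,-0.0825,0.6]]'>/dev/null
python3 steer.py '[[0,0,0,0,0.6],[0,0,35,0,0.6],[0,0,75,0,0.6],[0,0,110,0,0.6],[0,0,130,0,0.6]]'
python3 - <<'E'
from h import *
go(442.8,-66,96,np.pi+.0995)
E
```

```text
go [ 14.7 188.9 245.5] turn -0.083 j6 -2.22
t: 40.25
eef_pos: [436.0, -62.6, 209.1]
tcp_rot: [3.14, -0.002, -3.039]
ft_force: [0.4, 0.5, -0.4]
opening: 0.598
grip_force: 0.0
go [ -6.7  -4.2 113.1] turn 0.003 j6 -1.97
```

```bash
python3 steer.py '[[-6.5,-2,25,0.003,0.6],[-6.5,-2,50,0.003,0.6],[-6.5,-2,75,0.003,0.6],[-6.5,-2,100,0.003,0.6],[-6.5,-2,113,0.003,0.6]]'>/dev/null
python3 steer.py '[[0,0,0,0,0.6],[0,0,0,0,0.6],[0,0,0,0,0.6]]'
python3 - <<'E'
from h import *
go(442.8,-66,96,np.pi+.0995)
E
```

```text
t: 40.92
eef_pos: [444.2, -64.4, 99.7]
tcp_rot: [-3.141, 0.001, -3.042]
ft_force: [0.2, 0.6, 0.9]
opening: 0.6
grip_force: 0.0
go [ 1.6 -1.5  3.7] turn 0.0 j6 -1.96
```

```bash
python3 steer.py '[[1,-1.5,3,0,0.6],[1,-1.5,3,0,0.3],[1,-1.5,3,0,0],[1,-1.5,3,0,0],[1,-1.5,3,0,0]]'>/dev/null
python3 steer.py '[[0,0,0,0,0],[0,0,0,0,0],[0,0,0,0,0],[0,0,0,0,0],[0,0,0,0,0]]'
python3 steer.py '[[0,0,-5,0,0],[0,0,-15,0,0],[0,0,-30,0,0],[0,0,-45,0,0],[0,0,-55,0,0]]'
python3 steer.py '[[0,0,0,0,0],[0,0,0,0,0],[0,0,0,0,0]]'
python3 - <<'E'
from h import *
p,d=snap("scene"); go(483,-401,151,np.pi+.025)
c=cv2.resize(p[130:270,190:385],None,fx=2.5,fy=2.5,interpolation=cv2.INTER_CUBIC); cv2.imwrite("pics/lift.png",c[:,:,::-1])
E
```

```text
t: 41.75
eef_pos: [442.8, -65.7, 96.0]
tcp_rot: [-3.142, 0.0, -3.042]
ft_force: [0.1, -0.3, 1.8]
opening: 0.145
grip_force: 30.0
t: 42.17
eef_pos: [442.4, -65.5, 151.9]
tcp_rot: [3.141, -0.0, -3.042]
ft_force: [1.5, 0.3, -7.0]
opening: 0.143
grip_force: 30.0
t: 42.42
eef_pos: [442.2, -65.5, 150.3]
tcp_rot: [3.141, -0.001, -3.042]
ft_force: [0.3, 0.1, -6.9]
opening: 0.148
grip_force: 30.0
go [  -7.2 -337.9   -1.1] turn 0.075 j6 -1.97
```

View pics/lift.png

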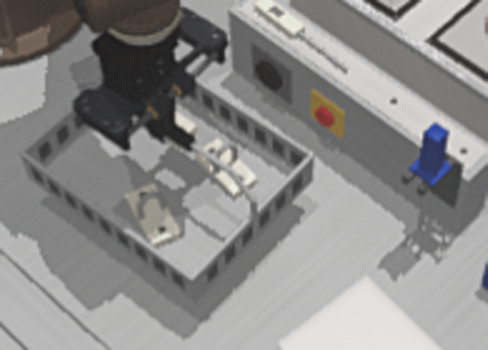

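```bash
python3 steer.py '[[-1,-10,0,0,0],[-2,-30,0,0.01,0],[-4,-55,0,0.02,0],[-5,-80,0,0.03,0],[-6,-105,0,0.04,0]]'>/dev/null
python3 steer.py '[[0,-25,0,0.01,0],[-1,-50,0,0.02,0],[-2,-75,0,0.03,0],[-3,-100,0,0.035,0],[-4,-125,0,0.035,0]]'
python3 - <<'E'
from h import *
go(483,-401,151,np.pi+.025)
p=np.load("last_scene.npz")
E
```

```text
t: 43.3
eef_pos: [470.1, -295.9, 150.0]
tcp_rot: [3.141, -0.001, -3.117]
ft_force: [-0.8, 0.2, -6.7]
opening: 0.144
grip_force: 30.0
go [ -10.3 -105.4   -1.1] turn -0.001 j6 -2.28
```

```bash
python3 steer.py '[[-2,-22,0,0,0],[-4,-45,0,0,0],[-6,-68,0,0,0],[-8,-85,0,0,0],[-10,-97,0,0,0]]'>/dev/null
python3 steer.py '[[0,0,0,0,0],[0,0,0,0,0],[0,0,0,0,0]]'
python3 - <<'E'
from h import *
go(483,-401,100,np.pi+.025)
p,d=snap("scene")
c=cv2.resize(p[190:390,80:340],None,fx=2.5,fy=2.5,interpolation=cv2.INTER_CUBIC); cv2.imwrite("pics/tray.png",c[:,:,::-1])
E
```

```text
t: 43.97
eef_pos: [482.6, -390.2, 150.3]
tcp_rot: [3.14, -0.001, -3.117]
ft_force: [-0.4, -0.2, -6.6]
opening: 0.144
grip_force: 30.0
go [ -0.2 -10.9  50.3] turn -0.0 j6 -2.38
```

View pics/tray.png

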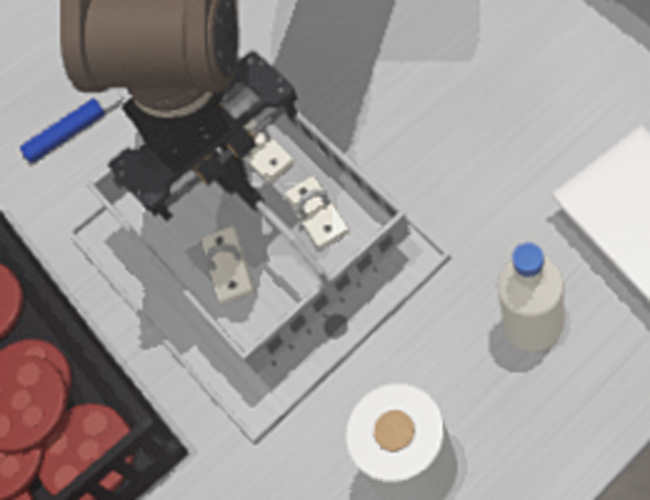

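```bash
python3 - <<'E'
from h import *
w=plane("scene",[[182.5,365],[259,293],[110.2,284]],14); print(w.round(1),((w[1]+w[2])/2).round(1),np.linalg.norm(w[0]-w[1]),np.linalg.norm(w[0]-w[2]))
E
python3 steer.py '[[0,-5,10,0,0],[0,-11,20,0,0],[0,-11,30,0,0],[0,-11,38,0,0],[0,-11,40,0,0]]'
python3 steer.py '[[0,0,0,0,0],[0,0,0,0,0]]'
```

```text
[[ 663.  -539.1   14. ]
 [ 655.6 -259.3   14. ]
 [ 325.2 -550.1   14. ]] [ 490.4 -404.7   14. ] 279.94022021900446 337.9494906870107
t: 44.43
eef_pos: [482.5, -401.1, 108.6]
tcp_rot: [3.139, -0.002, -3.117]
ft_force: [-0.8, 0.1, -7.3]
opening: 0.147
grip_force: 30.0
t: 44.6
eef_pos: [483.3, -401.8, 110.8]
tcp_rot: [3.141, -0.0, -3.117]
ft_force: [0.4, 0.2, -6.8]
opening: 0.144
grip_force: 30.0
```

```bash
python3 steer.py '[[0,0,3,0,0],[0,0,6,0,0],[0,0,9,0,0],[0,0,11,0,0],[0,0,11,0,0]]'
python3 steer.py '[[0,0,0,0,0],[0,0,0,0,0],[0,0,0,0,0]]'
```

```text
t: 45.02
eef_pos: [483.2, -401.8, 100.1]
tcp_rot: [-3.142, 0.0, -3.117]
ft_force: [-0.6, 0.5, -6.4]
opening: 0.149
grip_force: 30.0
t: 45.27
eef_pos: [483.2, -401.8, 100.1]
tcp_rot: [3.142, 0.0, -3.117]
ft_force: [-1.0, 0.0, -2.2]
opening: 0.144
grip_force: 30.0
```

Load is transferring; ease down 1 mm, open and lift away.

```bash
python3 steer.py '[[0,0,1,0,0],[0,0,1,0,0],[0,0,1,0,0.3],[0,0,1,0,0.6],[0,0,1,0,0.6]]'
python3 steer.py '[[0,0,0,0,0.6],[0,0,0,0,0.6],[0,0,0,0,0.6],[0,0,-20,0,0.6],[0,0,-50,0,0.6]]'
python3 steer.py '[[0,0,-40,0,0.6],[0,0,-80,0,0.6],[0,0,-120,0,0.6],[0,0,-160,0,0.6],[0,0,-200,0,0.6]]'
python3 steer.py '[[0,200,0,0,0.6],[0,200,0,0,0.6],[0,200,0,0,0.6],[0,200,0,0,0.6],[0,200,0,0,0.6]]'
python3 steer.py '[[0,100,0,0,0.6],[0,100,0,0,0.6],[0,100,0,0,0.6],[0,100,0,0,0.6],[0,100,0,0,0.6]]'
python3 - <<'E'
from h import *
p,d=snap("scene"); q,e=snap("top"); X=cloud("top",e); hsv=cv2.cvtColor(q,cv2.COLOR_RGB2HSV)
g=np.zeros((400,640),bool); g[220:290,435:500]=1
m=g&(q.max(2)<70); w=plane("top",np.argwhere(m)[:,::-1],130)[:,:2].astype(np.float32); print(cv2.minAreaRect(w))
a=np.vstack([cv2.resize(q[130:310,230:530],(480,288)),cv2.resize(p[190:390,80:400],(480,300))]); cv2.imwrite("pics/end.png",a[:,:,::-1])
E
```

```text
t: 45.68
eef_pos: [483.5, -402.1, 99.2]
tcp_rot: [-3.141, 0.001, -3.117]
ft_force: [0.4, -0.4, 0.4]
opening: 0.302
grip_force: 0.0
t: 46.1
eef_pos: [482.3, -401.0, 146.9]
tcp_rot: [3.138, -0.004, -3.117]
ft_force: [0.3, 0.4, -0.2]
opening: 0.59
grip_force: 0.0
t: 46.52
eef_pos: [482.9, -401.5, 351.1]
tcp_rot: [-3.141, 0.0, -3.117]
ft_force: [1.0, -0.1, 0.5]
opening: 0.599
grip_force: 0.0
t: 46.93
eef_pos: [477.6, -199.4, 349.1]
tcp_rot: [3.141, 0.0, -3.117]
ft_force: [1.2, 0.4, 0.5]
opening: 0.598
grip_force: 0.0
t: 47.35
eef_pos: [475.8, -101.3, 349.3]
tcp_rot: [-3.141, 0.001, -3.115]
ft_force: [0.0, -0.4, 0.4]
opening: 0.599
grip_force: 0.0
((442.3415832519531, -346.0465087890625), (122.7840576171875, 182.07725524902344), 88.51618194580078)
```

View pics/end.png

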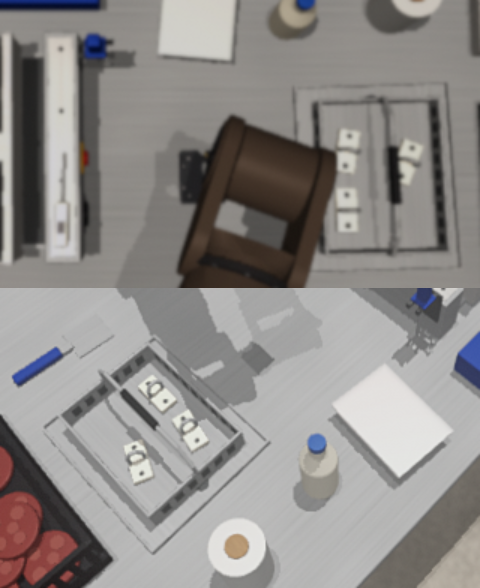

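The basket stands flat in the tray with all three spacers inside it. The hook is back in its fork and the bystanders have not moved.

```bash
python3 -c "
from h import *
print(ticket.job_done())"
```

```text
the job is handed in; nothing more can be done
None
```

The job is handed in, though no verdict came back: the final pictures show all three spacers (two fished from the gap, one from the bed) in the basket, the basket flat on the drain tray, the hook back in its fork and the bystanders where they were.

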